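# Clear the spanners and put the polishing machine into reverse

### The job

Push the polishing machine's drive lever out of forward into neutral, up against the gate block, then clear every spanner on the mat by hanging it by its eye on the peg whose tip has its colour. Only when all of them hang, lift the orange lockout collar and push the lever through the gate fully into reverse, and let the collar drop back down. Leave the other things on the bench where they are.

Things in the scene. Friction and masses are not known exactly. Their poses are not given: they have to be found in the camera images.
- machine: Polishing machine, fixed. Origin at the table under the middle of its green lever housing (170 x 90 mm, 70 high); the lever's pivot is 30 mm above it, hinged about machine y. Machine x: the way the lever travels from forward to reverse (about away from the robot); y left. A motor (top 190 mm high) lies across at x 158 to 282, y -20 to 170 mm.
- lever (a joint): Lever angle, rad. 0 = forward (leans 0.45 towards machine -x), 0.45 upright, 0.90 = reverse, far stop. Neutral: lowered collar against the gate, about 0.41 (0.33 to 0.50 counts). Two red gate blocks beside the shaft (top 68 mm from pivot, 23 mm wide overall, 10 thick) bar the lowered collar from 0.41 to 0.80. Stays where left; 1.5 N at the knob moves it.
- lever_knob (a point): Centre of the black knob (24 mm diameter, 20 mm high) at the lever's end, 126 mm from the pivot; z axis along the lever, outward; y axis = machine y. The shaft is 10 mm thick.
- collar (a joint): Lift of the lockout collar along the lever, m. 0 = down, 0.017 = fully up. It must be held up at least 0.011 all the way across the gate blocks. Its spring takes 3 N to start and 5 N at the top, and pushes it down again when let go.
- collar_grip (a point): Centre of the grip zone of the orange lockout collar on the shaft below the knob: a block 14 mm (machine x) by 30 mm (machine y: the width to pinch) by 40 mm along the lever; this point is 28 mm above its lower edge, 86 mm from the pivot when down (knob top 50 mm further out). z axis outward along the lever, y axis = machine y.
- peg_red: Peg with a red tip, 8 mm thick, 50 long; origin at its root 190 mm above the table, z axis along it to the tip, 45 degrees up and towards the robot, y axis along the rail. Five pegs 80 mm apart (this one 160 mm along y from the middle) on the front of a fixed grey rail, top 196 mm high, 430 long, a wooden post at each end.
- spanner_red: Flat spanner, red handle, 154 mm long, 10 thick, 90 g, lying on a 3 mm mat; may be absent. Origin on the underside of the handle (18 mm wide), near the centre of mass, 48 mm from the eye's centre; x axis towards the eye, z through the thickness. Handle from x = -55 to 29 mm, then a 30 mm wide jaw to x = -86.
- eye_red (a point): Centre (mid thickness) of the hanging eye of the red spanner: a round hole 25 mm across in a steel ring 41 mm across.
- peg_yellow: Peg with a yellow tip, 8 mm thick, 50 long; origin at its root 190 mm above the table, z axis along it to the tip, 45 degrees up and towards the robot, y axis along the rail. Five pegs 80 mm apart (this one 80 mm along y from the middle) on the front of a fixed grey rail, top 196 mm high, 430 long, a wooden post at each end.
- spanner_yellow: Flat spanner, yellow handle, 154 mm long, 10 thick, 90 g, lying on a 3 mm mat; may be absent. Origin on the underside of the handle (18 mm wide), near the centre of mass, 48 mm from the eye's centre; x axis towards the eye, z through the thickness. Handle from x = -55 to 29 mm, then a 30 mm wide jaw to x = -86.
- eye_yellow (a point): Centre (mid thickness) of the hanging eye of the yellow spanner: a round hole 25 mm across in a steel ring 41 mm across.
- peg_green: Peg with a green tip, 8 mm thick, 50 long; origin at its root 190 mm above the table, z axis along it to the tip, 45 degrees up and towards the robot, y axis along the rail. Five pegs 80 mm apart (this one 0 mm along y from the middle) on the front of a fixed grey rail, top 196 mm high, 430 long, a wooden post at each end.
- spanner_green: Flat spanner, green handle, 154 mm long, 10 thick, 90 g, lying on a 3 mm mat; may be absent. Origin on the underside of the handle (18 mm wide), near the centre of mass, 48 mm from the eye's centre; x axis towards the eye, z through the thickness. Handle from x = -55 to 29 mm, then a 30 mm wide jaw to x = -86.
- eye_green (a point): Centre (mid thickness) of the hanging eye of the green spanner: a round hole 25 mm across in a steel ring 41 mm across.
- peg_blue: Peg with a blue tip, 8 mm thick, 50 long; origin at its root 190 mm above the table, z axis along it to the tip, 45 degrees up and towards the robot, y axis along the rail. Five pegs 80 mm apart (this one -80 mm along y from the middle) on the front of a fixed grey rail, top 196 mm high, 430 long, a wooden post at each end.
- spanner_blue: Flat spanner, blue handle, 154 mm long, 10 thick, 90 g, lying on a 3 mm mat; may be absent. Origin on the underside of the handle (18 mm wide), near the centre of mass, 48 mm from the eye's centre; x axis towards the eye, z through the thickness. Handle from x = -55 to 29 mm, then a 30 mm wide jaw to x = -86.
- eye_blue (a point): Centre (mid thickness) of the hanging eye of the blue spanner: a round hole 25 mm across in a steel ring 41 mm across.
- peg_white: Peg with a white tip, 8 mm thick, 50 long; origin at its root 190 mm above the table, z axis along it to the tip, 45 degrees up and towards the robot, y axis along the rail. Five pegs 80 mm apart (this one -160 mm along y from the middle) on the front of a fixed grey rail, top 196 mm high, 430 long, a wooden post at each end.
- spanner_white: Flat spanner, white handle, 154 mm long, 10 thick, 90 g, lying on a 3 mm mat; may be absent. Origin on the underside of the handle (18 mm wide), near the centre of mass, 48 mm from the eye's centre; x axis towards the eye, z through the thickness. Handle from x = -55 to 29 mm, then a 30 mm wide jaw to x = -86.
- eye_white (a point): Centre (mid thickness) of the hanging eye of the white spanner: a round hole 25 mm across in a steel ring 41 mm across.
- jar: Bystander, to be left alone: amber glass jar, 66 mm across, 60 mm high.
- carving: Bystander, to be left alone: pale yellow carving, 50 x 32 x 44 mm.
- tin: Bystander, to be left alone: small brass tin on the rack's base, 48 mm across, 32 mm high.
- screwdriver: Bystander, to be left alone: screwdriver lying between mat and machine.
Mind the look-alikes: they are no part of the job. What is shaped like the spanner_red but purple or turquoise is not meant. What is shaped like the spanner_white but turquoise is not meant.

How it is judged:
On the way, in this order (a step that is already met when the one before it is completed fails the run):
1. the lever is in neutral, against the gate block (value of joint lever between 0.33 and 0.5 rad), for 0.2 s.
2. every spanner present hangs by its eye on the peg of its colour, let go, with the lever still in neutral (all of step 1 and x of eye_red in the frame of peg_red between -0.014 and 0.014 m and y of eye_red in the frame of peg_red between -0.014 and 0.014 m and z of eye_red in the frame of peg_red between -0.006 and 0.046 m and linear speed of each of spanner_red, spanner_yellow, spanner_green, spanner_blue, spanner_white below 0.05 m/s and contact force between each of spanner_red, spanner_yellow, spanner_green, spanner_blue, spanner_white and the fingers below 0.2 N and x of eye_yellow in the frame of peg_yellow between -0.014 and 0.014 m and y of eye_yellow in the frame of peg_yellow between -0.014 and 0.014 m and z of eye_yellow in the frame of peg_yellow between -0.006 and 0.046 m and x of eye_green in the frame of peg_green between -0.014 and 0.014 m and y of eye_green in the frame of peg_green between -0.014 and 0.014 m and z of eye_green in the frame of peg_green between -0.006 and 0.046 m and x of eye_blue in the frame of peg_blue between -0.014 and 0.014 m and y of eye_blue in the frame of peg_blue between -0.014 and 0.014 m and z of eye_blue in the frame of peg_blue between -0.006 and 0.046 m and x of eye_white in the frame of peg_white between -0.014 and 0.014 m and y of eye_white in the frame of peg_white between -0.014 and 0.014 m and z of eye_white in the frame of peg_white between -0.006 and 0.046 m), for 0.2 s.
3. the lever is through the gate and fully in reverse (value of joint lever above 0.85 rad), for 0.2 s.
At the end, for the whole second after the job is handed in: Every spanner present hangs at rest by its eye on the peg of its colour (eye centre within 14 mm of the peg's axis, between root and tip); the lever is past 0.84 rad, in reverse, and the collar is back down within 3 mm (x of eye_red in the frame of peg_red between -0.014 and 0.014 m and y of eye_red in the frame of peg_red between -0.014 and 0.014 m and z of eye_red in the frame of peg_red between -0.006 and 0.046 m and linear speed of each of spanner_red, spanner_yellow, spanner_green, spanner_blue, spanner_white below 0.05 m/s and contact force between each of spanner_red, spanner_yellow, spanner_green, spanner_blue, spanner_white and the fingers below 0.2 N and x of eye_yellow in the frame of peg_yellow between -0.014 and 0.014 m and y of eye_yellow in the frame of peg_yellow between -0.014 and 0.014 m and z of eye_yellow in the frame of peg_yellow between -0.006 and 0.046 m and x of eye_green in the frame of peg_green between -0.014 and 0.014 m and y of eye_green in the frame of peg_green between -0.014 and 0.014 m and z of eye_green in the frame of peg_green between -0.006 and 0.046 m and x of eye_blue in the frame of peg_blue between -0.014 and 0.014 m and y of eye_blue in the frame of peg_blue between -0.014 and 0.014 m and z of eye_blue in the frame of peg_blue between -0.006 and 0.046 m and x of eye_white in the frame of peg_white between -0.014 and 0.014 m and y of eye_white in the frame of peg_white between -0.014 and 0.014 m and z of eye_white in the frame of peg_white between -0.006 and 0.046 m and value of joint lever above 0.84 rad and value of joint collar below 0.003 m); the robot touches nothing.
It fails at once if another thing on the bench is shoved more than 60 mm from its place (distance of any of jar, carving, tin, screwdriver from where it was at the start of the episode above 0.06 m).
Of spanner_red, spanner_yellow, spanner_green, spanner_blue, spanner_white only 3 to 5 are there at a start; the rules pass over those that are not, and their reading is None.
At some moment in a run one of spanner_red, spanner_yellow, spanner_green, spanner_blue, spanner_white may be knocked a few centimetres aside while the robot is not near it.
Once in a run the grip may slacken for a moment while it holds something.
It also fails if it takes over 210 s, if anything falls off the work surface, if the arm or the gripper's body presses on something with over 40 N, if the wrist force passes 120 N, or if a joint passes its speed limit or range.

### The arm

A 6-joint arm with a two-finger parallel gripper is mounted at the origin on the work surface. World frame = base frame: x ahead of the robot, y to its left, z up, the work surface at z = 0. Lengths are in m, angles in rad, forces in N, time in s.
With the tool pointing down it reaches from about 0.425 to 0.95 m from the base axis. Payload 3.5 kg.
Tool frame: the origin (TCP) lies midway between the tips of the shut fingers; the grasp point (between the pads) lies 19 mm behind it (ctrl.hold_point_z is the distance from the TCP to the grasp point, in m); z points along the fingers, y is the line along which they close (so a half turn about z gives the same grasp; the last joint's range is limited). The gripper opens to 85 mm and grips with 20 to 120 N. Pads are 22 mm wide; open, the fingers measure 114 mm over their backs; the gripper's body (76 mm by 85 mm) begins 54 mm behind the grasp point. The pads swing forward as they close: fully open they stand 13 mm farther back than shut.
Start: joints at [0.974, 0.286, 1.577, -0, 1.279, -0.15], TCP at [0.292, 0.609, 0.231] pointing down, gripper open.
Joint ranges: [-2.77, 2.77], [-0.9, 2.22], [0.21, 2.48], [-1.53, 4.67], [0.24, 2.81], [-2.84, 2.84]. Speed limits (rad/s): [2.79, 2.79, 3.14, 3.14, 3.14, 3.14].

### API

Orientations are given as a unit quaternion [x, y, z, w].
In Python, from plant import readout, cams, sign_off, ctrl gives the robot as it stands. The module is installed in compiled form; this text tells all that it offers.
- The arm moves only by the tool step_arm, never from a script. Its argument "increments" is a list of rows, each a list of 2 entries, a list of its own where there are three numbers: the shift along the world's x, y, z in mm, then the turn, a rotation vector about the world's x, y, z in rad. In form: [[[x, y, z], [rx, ry, rz]], ...]. A call has 1 to 8 rows; each row shifts and turns the commanded pose from where the row before left it; what a row does not reach is not made up. A row lasts 1/12 s, in which the tool goes at most 41.7 mm and 7.16 degrees, less where a joint would pass 70% of its speed; a pose out of reach is approached as far as the arm can. A call is refused whole if a number of a shift passes 41.7 or a number of a turn 0.125, either way. A call with a gripper value outside its range is refused whole. "fingers" is the opening, from -1 (shut) to 1 (fully open), set as the call begins (left out, the last holds). The fingers move at their own pace and stop on an object; "grip_force" is the grip in N (left out, the last holds). Time passes only in rows, so rows that do not move let the fingers close. It gives the time, the measured TCP pose, the force, the opening and the grip force at its end, in the units of the state.
- readout.get_state(): the state, without advancing time (a new reading comes with each control period).
- cams.read_camera(name): name is "scene" or "top"; returns the picture (420x560x3 uint8, red, green, blue); there is no depth.
- cams.get_calibration(name): a dict with "fx", "fy", "cx", "cy" (pixels), "eye" and "rotation" of the camera in the world. Camera axes: x right, y up, looking along -z (the intrinsics and any distortion apply to the point x, -y, -z); pixel columns grow to the right and rows downward; lengths in m; the calibration is good to about 2 mm. A picture is of the moment at which its call begins. get_calibration takes no time and is no camera call.
- sign_off(): hands the job in; it is judged then, once.
The state is a dict: "time": time; "qpos": joint angles; "dq": joint speeds; "joint_efforts": joint torques, N m; "eef_pos": TCP position; "tcp_rot": TCP orientation; "contact_force": force on the tool from outside, world axes, zero at the start; "wrist_torque": the same for the moment, N m; "opening": opening from 0.0 (shut) to 1.0 (fully open); "finger_force": force on a finger pad.
Only numpy, scipy, OpenCV 4.12 (cv2) and the standard library are available. Lean on these libraries where they do the work, as an engineer would, in place of code of your own. Each camera call takes 0.05 s, during which the arm holds its last target. There are 200 camera calls.

## Working session

There is one attempt and no reset: what is moved stays moved. The work goes in short steps, Python scripts to look and compute and a tool call to move; the robot and the scene stay as the last step left them, time stands still between calls to the robot, and variables do not carry over. Pictures are saved under pics/ and viewed, at most 14 in all, crops included, and the job is handed in when it is done.

Besides the shell and the picture viewer there is one more tool, called after "Request:" by a JSON object that holds its "fn" and its "kwargs", one argument or row to a line. step_arm: Moves the arm, as the interface text tells. Its arguments: {"type":"object","properties":{"increments":{"type":"array","items":{"type":"array"}},"fingers":{"type":"number"},"grip_force":{"type":"number"}},"required":["increments"]}

```bash
mkdir -p pics; ls
cat > h.py <<'E'
import numpy as np, cv2
from plant import readout, cams, sign_off, ctrl
def snap(name, f, crop=None, s=1):
    im=cams.read_camera(name)[:,:,::-1]
    cv2.imwrite('pics/raw_'+f+'.png', im)
    if crop: x0,y0,x1,y1=crop; im=im[y0:y1,x0:x1]
    cv2.imwrite('pics/'+f+'.png', cv2.resize(np.ascontiguousarray(im),None,fx=s,fy=s,interpolation=cv2.INTER_CUBIC))
def ray(name,u,v):
    c=cams.get_calibration(name); R=np.array(c['rotation']); 
    d=np.array([(u-c['cx'])/c['fx'],-(v-c['cy'])/c['fy'],-1.])
    return np.array(c['eye']),R@d
def onz(name,u,v,z):
    e,d=ray(name,u,v); return e+d*(z-e[2])/d[2]
def proj(name,p):
    c=cams.get_calibration(name); q=np.array(c['rotation']).T@(np.array(p)-np.array(c['eye']))
    return c['cx']+c['fx']*q[0]/-q[2], c['cy']-c['fy']*q[1]/-q[2]
def tri(obs):
    A=np.zeros((3,3));b=np.zeros(3)
    for n,u,v in obs:
        e,d=ray(n,u,v); d=d/np.linalg.norm(d); P=np.eye(3)-np.outer(d,d); A+=P;b+=P@e
    return np.linalg.solve(A,b)
E
python3 - <<'E'
from h import *
snap('scene','s0',None,1.4); snap('top','t0',None,1.4)
for n in('scene','top'): print(n,cams.get_calibration(n))
print(readout.get_state(), ctrl.hold_point_z)
E
```

```text
pics
scene {'fx': 446.43282199731703, 'fy': 446.43282199731703, 'cx': 275.09019803185663, 'cy': 207.07413582092767, 'eye': array([1.09250924, 0.67718048, 0.82925053]), 'rotation': array([0.13626661, 0.45288997, 0.83766917, 0.27318939])}
top {'fx': 422.6859565439168, 'fy': 422.6859565439168, 'cx': 281.05358279238476, 'cy': 214.27513231368133, 'eye': array([ 0.4036832 , -0.18183542,  1.40990083]), 'rotation': array([-0.02486095,  0.01890091,  0.71100998, -0.70248807])}
{'time': 0.1, 'qpos': array([ 9.73998899e-01,  2.87136456e-01,  1.57803834e+00, -1.21251326e-05,
        1.27859262e+00, -1.49970092e-01]), 'dq': array([-0.00124623, -0.00287054, -0.00384597, -0.00220344,  0.00072594,
       -0.00023919]), 'joint_efforts': array([ 7.97284829e-04, -4.07294619e+01, -2.93699312e+01, -1.97186660e-04,
        3.40020153e-03, -2.77550646e-05]), 'eef_pos': array([0.29129114, 0.60825226, 0.23004171]), 'tcp_rot': array([ 2.21557894e-01,  9.75146613e-01, -1.01457715e-03, -3.91238703e-04]), 'contact_force': array([-0.16071627, -0.44902911, -0.42210961]), 'wrist_torque': array([-0.00450345, -0.00436715,  0.05945542]), 'finger_force': 0.0, 'opening': 1.000614082513873} 0.0187
```

```bash
sed -i "s/R=np.array(c\['rotation'\])/R=Rot(c)/; s/np.array(c\['rotation'\]).T/Rot(c).T/" h.py; sed -i "2a from scipy.spatial.transform import Rotation as RR\nRot=lambda c: RR.from_quat(c['rotation']).as_matrix()" h.py; cat h.py | head -20
```

```text
import numpy as np, cv2
from plant import readout, cams, sign_off, ctrl
from scipy.spatial.transform import Rotation as RR
Rot=lambda c: RR.from_quat(c['rotation']).as_matrix()
def snap(name, f, crop=None, s=1):
    im=cams.read_camera(name)[:,:,::-1]
    cv2.imwrite('pics/raw_'+f+'.png', im)
    if crop: x0,y0,x1,y1=crop; im=im[y0:y1,x0:x1]
    cv2.imwrite('pics/'+f+'.png', cv2.resize(np.ascontiguousarray(im),None,fx=s,fy=s,interpolation=cv2.INTER_CUBIC))
def ray(name,u,v):
    c=cams.get_calibration(name); R=Rot(c); 
    d=np.array([(u-c['cx'])/c['fx'],-(v-c['cy'])/c['fy'],-1.])
    return np.array(c['eye']),R@d
def onz(name,u,v,z):
    e,d=ray(name,u,v); return e+d*(z-e[2])/d[2]
def proj(name,p):
    c=cams.get_calibration(name); q=Rot(c).T@(np.array(p)-np.array(c['eye']))
    return c['cx']+c['fx']*q[0]/-q[2], c['cy']-c['fy']*q[1]/-q[2]
def tri(obs):
    A=np.zeros((3,3));b=np.zeros(3)
```

View pics/s0.png

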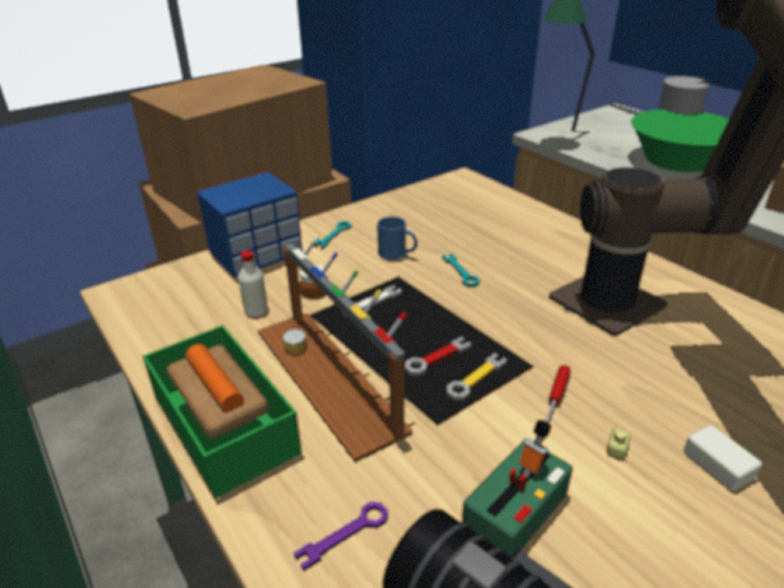

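View pics/t0.png

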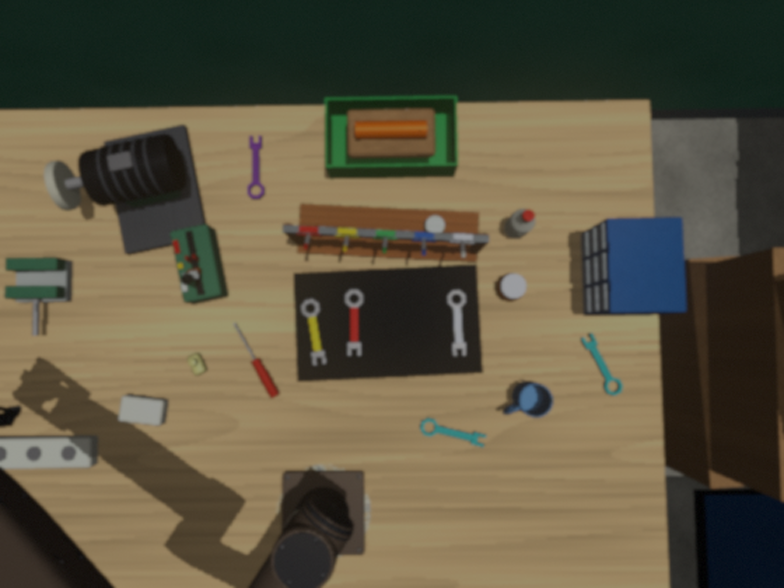

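Run:
```python
import cv2,numpy as np
t=cv2.imread('pics/raw_t0.png');s=cv2.imread('pics/raw_s0.png')
def grid(im,x0,y0,x1,y1,k,st):
    o=cv2.resize(im[y0:y1,x0:x1],None,fx=k,fy=k,interpolation=cv2.INTER_CUBIC)
    for x in range((x0//st+1)*st,x1,st): cv2.putText(o,str(x),((x-x0)*k-10,9),0,.33,(0,255,255),1); cv2.line(o,((x-x0)*k,12),((x-x0)*k,18),(0,255,255),1)
    for y in range((y0//st+1)*st,y1,st): cv2.putText(o,str(y),(0,(y-y0)*k+4),0,.33,(0,255,255),1);cv2.line(o,(24,(y-y0)*k),(30,(y-y0)*k),(0,255,255),1)
    return o
cv2.imwrite('pics/c1.png',grid(t,195,150,355,270,5,10))
a=grid(t,110,155,170,220,7,10);b=grid(s,320,255,415,395,4,10)
h=max(a.shape[0],b.shape[0]);o=np.zeros((h,a.shape[1]+b.shape[1],3),np.uint8);o[:a.shape[0],:a.shape[1]]=a;o[:b.shape[0],a.shape[1]:]=b;print(o.shape)
cv2.imwrite('pics/c2.png',o)
cv2.imwrite('pics/c3.png',grid(s,190,165,385,315,4,10))
```

```text
(560, 800, 3)
```

View pics/c1.png

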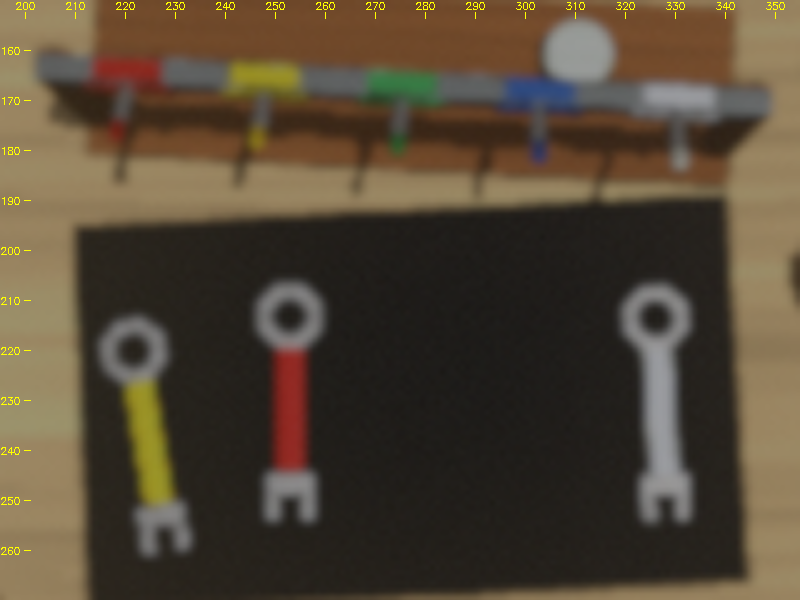

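View pics/c2.png

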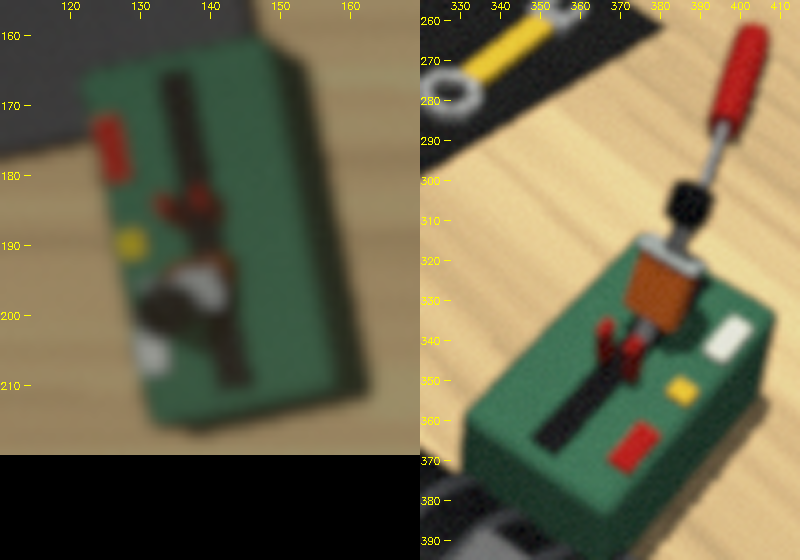

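View pics/c3.png

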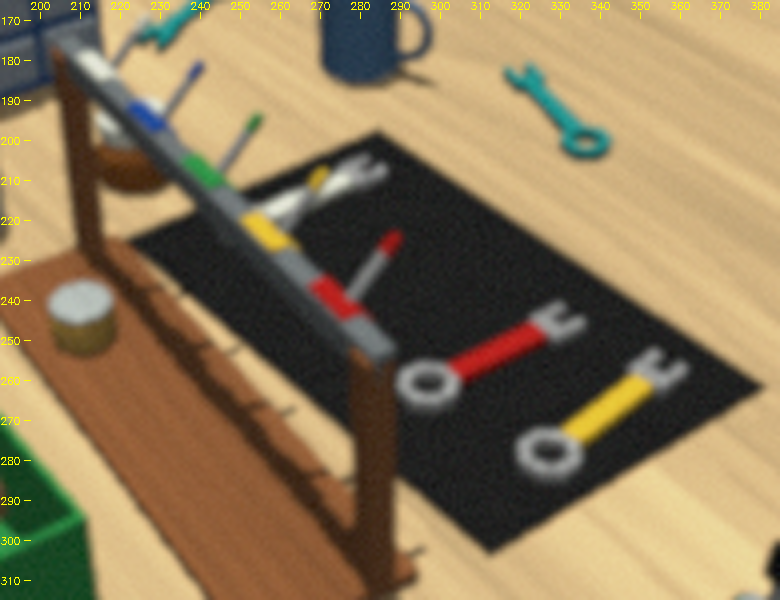

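Run:
```python
from h import *
np.set_printoptions(precision=4,suppress=True)
for n,a,b in(('Y',(221.6,220.2),(228,256)),('R',(253,213.2),(253.2,249.4)),('W',(326.2,213.6),(328.2,249.6))):
    A=onz('top',*a,.008);B=onz('top',*b,.008);print(n,A,B,np.linalg.norm(A-B),np.degrees(np.arctan2(*(A-B)[1::-1])))
print('Yeye scene',onz('scene',(549)/4+190,450/4+165,.008),'R',onz('scene',429/4+190,383/4+165,.008))
print('rail',onz('top',202.4,163.2,.196),onz('top',349,170.2,.196))
T=dict(r=(218.4,176.4),y=(246.4,178.2),g=(274.6,179),b=(302.8,180.6),w=(331.2,182.4))
S=dict(r=(288,225),y=(270,209),g=(254,195.5),b=(239.5,182.5))
for k in T:
    print(k,onz('top',*T[k],.223), tri([('top',*T[k]),('scene',*S[k])]) if k in S else '', onz('scene',*S[k],.223) if k in S else '')
print('knob',tri([('top',133.6,198.3),('scene',387.75,306.3)]))
for c in((121.7,167.1),(147.9,161),(158,211.4),(132.4,215.7)): print('h',onz('top',*c,.07))
for c in((375,313.75),(408.75,333),(366,384),(332,359)): print('hs',onz('scene',*c,.07))
```

```text
Y [0.4733 0.0273 0.008 ] [0.3546 0.0065 0.008 ] 0.12057390023763422 9.944532817195345
R [ 0.4954 -0.0773  0.008 ] [ 0.3754 -0.077   0.008 ] 0.12000515844464033 -0.12400423507844908
W [ 0.491  -0.3204  0.008 ] [ 0.3718 -0.3249  0.008 ] 0.11928502162689493 2.1183662776010888
Yeye scene [0.4726 0.0228 0.008 ] R [ 0.4946 -0.0796  0.008 ]
rail [0.6304 0.0546 0.196 ] [ 0.6043 -0.37    0.196 ]
r [0.587 0.004 0.223] [0.588  0.0038 0.2208] [0.5904 0.0057 0.223 ]
y [ 0.5808 -0.0754  0.223 ] [ 0.5824 -0.076   0.2206] [ 0.5855 -0.0741  0.223 ]
g [ 0.5775 -0.1552  0.223 ] [ 0.5785 -0.1554  0.2187] [ 0.5825 -0.1498  0.223 ]
b [ 0.5719 -0.2348  0.223 ] [ 0.573  -0.2353  0.2182] [ 0.5774 -0.2286  0.223 ]
w [ 0.5657 -0.3149  0.223 ]  
knob [0.5352 0.2724 0.1463]
h [0.6448 0.3385 0.07  ]
h [0.6634 0.2544 0.07  ]
h [0.5008 0.2209 0.07  ]
h [0.4881 0.3025 0.07  ]
hs [0.5121 0.2263 0.07  ]
hs [0.4944 0.3077 0.07  ]
hs [0.6567 0.3421 0.07  ]
hs [0.6709 0.2605 0.07  ]
```

Request:
{"fn": "step_arm", "kwargs": {
  "increments": [
    [[15,-28,0],[0,0,0.06]],
    [[19,-35,0],[0,0,0.07]],
    [[19,-35,0],[0,0,0.07]],
    [[19,-35,0],[0,0,0.07]],
    [[19,-35,0],[0,0,0.07]],
    [[19,-35,0],[0,0,0.07]],
    [[19,-35,0],[0,0,0.07]],
    [[19,-35,0],[0,0,0.07]]
  ],
  "fingers": -1
}}

```text
time: 0.77
eef_pos: [0.4398, 0.3338, 0.2309]
tcp_rot: [-0.053, 0.999, -0.0, -0.0]
contact_force: [0.2, -0.5, -0.3]
opening: -0.001
finger_force: 0.0
```

Request:
{"fn": "step_arm", "kwargs": {
  "increments": [
    [[19,-35,0],[0,0,0.05]],
    [[19,-35,0],[0,0,0.05]],
    [[3,-4,-20],[0,0,0.008]],
    [[0,0,-30],[0,0,0]],
    [[0,0,-30],[0,0,0]],
    [[0,0,-10],[0,0,0]],
    [[0,0,0],[0,0,0]]
  ]
}}

```text
time: 1.35
eef_pos: [0.4779, 0.2607, 0.1373]
tcp_rot: [-0.105, 0.994, -0.001, -0.004]
contact_force: [-0.0, -0.3, 1.4]
opening: -0.001
finger_force: 0.0
```

Run:
```python
from h import *
s=readout.get_state(); print(s['eef_pos'],RR.from_quat(s['tcp_rot']).as_matrix().round(3),s['qpos'],s['contact_force'])
snap('scene','s1',(290,180,480,330),4); snap('top','t1')
for n in('scene','top'):print(n,proj(n,s['eef_pos']))
```

```text
[0.47794324 0.26072694 0.13734621] [[-0.978 -0.209 -0.008]
 [-0.209  0.978 -0.003]
 [ 0.008 -0.001 -1.   ]] [ 3.13009823e-01  1.03120568e-01  1.97125267e+00 -5.24297957e-05
  1.07559214e+00 -1.46871942e+00] [-0.01232862 -0.34198902  1.44012861]
scene (np.float64(401.27033508480196), np.float64(294.3463243507437))
top (np.float64(138.1355713696228), np.float64(217.57734711651125))
```

View pics/s1.png

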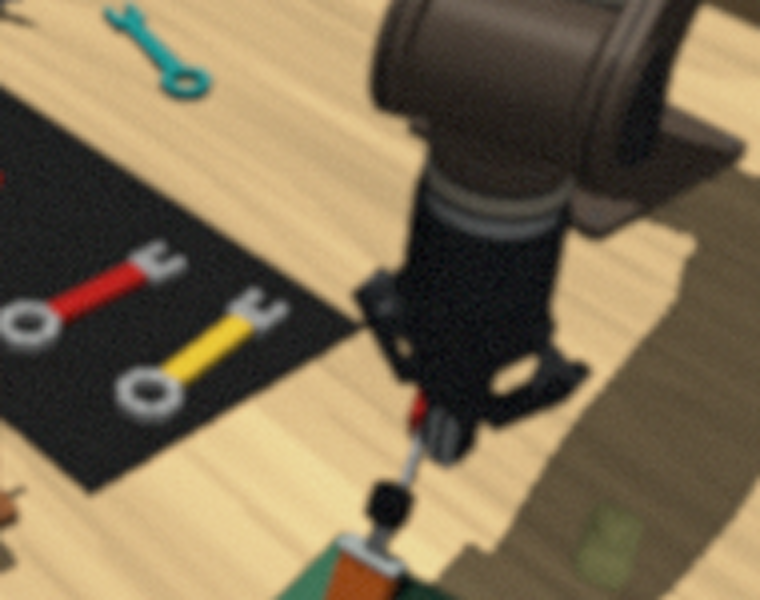

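Request:
{"fn": "step_arm", "kwargs": {
  "increments": [
    [[10,2.1,0],[0,0,0]],
    [[10,2.1,0],[0,0,0]],
    [[10,2.1,0],[0,0,0]],
    [[8,1.7,0],[0,0,0]],
    [[8,1.7,0],[0,0,0]],
    [[8,1.7,0],[0,0,0]],
    [[6,1.3,0],[0,0,0]],
    [[6,1.3,0],[0,0,0]]
  ]
}}

```text
time: 2.12
eef_pos: [0.5473, 0.2759, 0.1412]
tcp_rot: [-0.105, 0.994, -0.0, -0.0]
contact_force: [-1.8, -0.3, 1.1]
opening: -0.005
finger_force: 1.0
```

Request:
{"fn": "step_arm", "kwargs": {
  "increments": [
    [[4,0.8,0],[0,0,0]],
    [[2,0.4,0],[0,0,0]],
    [[0,0,0],[0,0,0]],
    [[0,0,0],[0,0,0]]
  ]
}}

```text
time: 2.45
eef_pos: [0.5526, 0.2769, 0.1413]
tcp_rot: [-0.105, 0.994, -0.0, 0.0]
contact_force: [-2.0, -0.8, 1.5]
opening: -0.003
finger_force: 1.1
```

Run:
```python
from h import *
snap('scene','s2',(300,180,450,330),4)
```

```text
(no output)
```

View pics/s2.png

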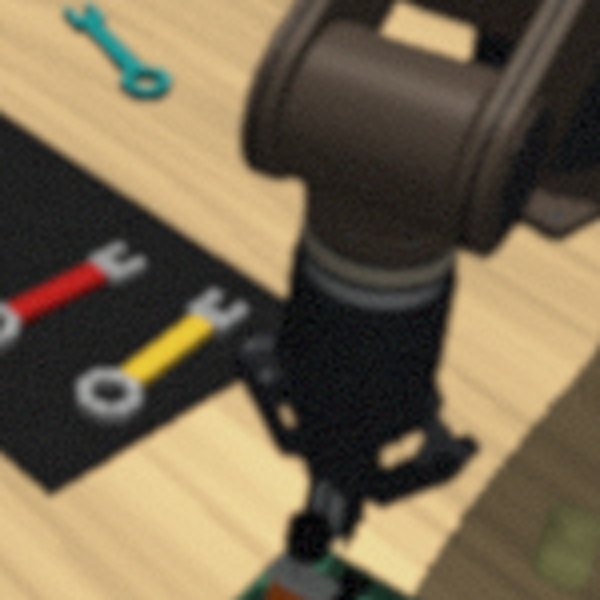

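Run:
```python
from h import *
O=np.array([.5835,.284,.03]);X=np.array([np.cos(.211),np.sin(.211),0])
for a in(0,.25,.3,.35,.4,.45,.5):
    t=a-.45; p=O+.126*(np.sin(t)*X+np.cos(t)*np.array([0,0,1])); print(a,p.round(4),np.round(proj('scene',p),1),np.round(proj('top',p),1))
```

```text
0 [0.5299 0.2725 0.1435] [389.  306.2] [133.7 200.3]
0.25 [0.559  0.2788 0.1535] [382.  310.9] [130.5 190.4]
0.3 [0.5651 0.2801 0.1546] [380.4 312.2] [130.  188.3]
0.35 [0.5712 0.2814 0.1554] [378.8 313.7] [129.5 186.3]
0.4 [0.5773 0.2827 0.1558] [377.1 315.3] [129.  184.2]
0.45 [0.5835 0.284  0.156 ] [375.4 317.1] [128.6 182.2]
0.5 [0.5897 0.2853 0.1558] [373.7 318.9] [128.2 180.1]
```

Request:
{"fn": "step_arm", "kwargs": {
  "increments": [
    [[2,0.4,0],[0,0,0]],
    [[2,0.4,0],[0,0,0]],
    [[0,0,0],[0,0,0]]
  ]
}}

```text
time: 2.75
eef_pos: [0.5536, 0.2771, 0.1414]
tcp_rot: [-0.106, 0.994, -0.001, -0.005]
contact_force: [-11.6, -2.8, 8.2]
opening: 0.006
finger_force: 6.1
```

Request:
{"fn": "step_arm", "kwargs": {
  "increments": [
    [[-10,-2,0],[0,0,0]],
    [[-20,-4,0],[0,0,0]],
    [[-20,-14,20],[0,0,0]],
    [[-20,-38,10],[0,0,0]],
    [[-15,-38,0],[0,0,0]],
    [[-10,-38,0],[0,0,0]],
    [[-8,-38,0],[0,0,-0.02]],
    [[-8,-38,0],[0,0,-0.02]]
  ]
}}

```text
time: 3.42
eef_pos: [0.4462, 0.0685, 0.1708]
tcp_rot: [-0.086, 0.996, -0.0, 0.002]
contact_force: [1.0, -0.5, 0.2]
opening: -0.001
finger_force: 0.0
```

Request:
{"fn": "step_arm", "kwargs": {
  "increments": [
    [[-5,-30,-20],[0,0,0]],
    [[0,-18,-30],[0,0,0]],
    [[0,0,-20],[0,0,0]],
    [[0,0,0],[0,0,0]]
  ],
  "fingers": 0.2
}}

```text
time: 3.75
eef_pos: [0.4385, 0.0212, 0.0966]
tcp_rot: [-0.084, 0.996, 0.001, -0.003]
contact_force: [-0.6, 0.5, -0.8]
opening: 0.563
finger_force: 0.0
```

Run:
```python
from h import *
s=readout.get_state(); print(s['eef_pos'],RR.from_quat(s['tcp_rot']).as_matrix().round(3))
snap('scene','s3',(190,165,390,315),4); snap('top','t3',(100,150,350,270),3)
for n in('scene','top'):print(n,proj(n,s['eef_pos']))
```

```text
[0.43847505 0.02122855 0.09659111] [[-0.986 -0.168 -0.006]
 [-0.168  0.986  0.001]
 [ 0.006  0.002 -1.   ]]
scene (np.float64(338.3138421840413), np.float64(246.49977147453507))
top (np.float64(219.34918614266977), np.float64(230.01404549528732))
```

View pics/s3.png

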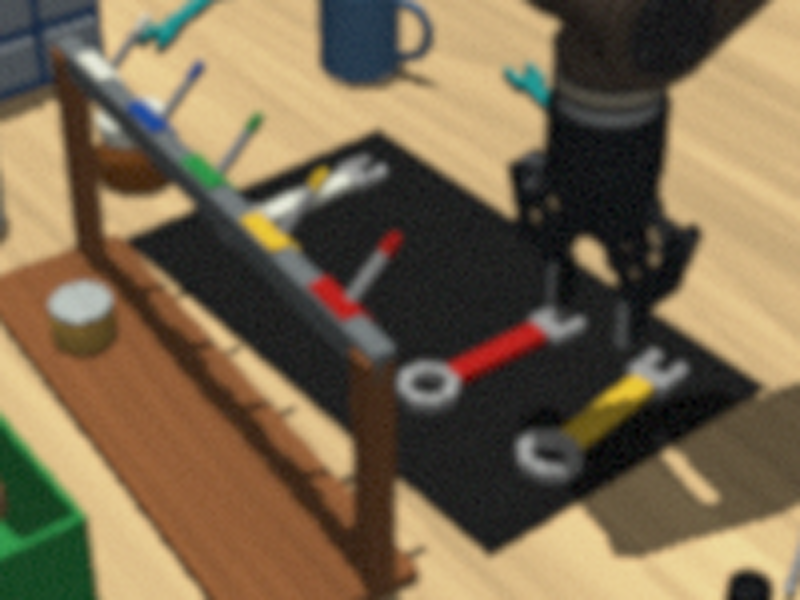

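Request:
{"fn": "step_arm", "kwargs": {
  "increments": [
    [[-1,-2,-30],[0,0,0]],
    [[0,0,-30],[0,0,0]],
    [[0,0,-20],[0,0,0]],
    [[0,0,-8],[0,0,0]],
    [[0,0,-3],[0,0,0]],
    [[0,0,0],[0,0,0]]
  ]
}}

```text
time: 4.35
eef_pos: [0.4418, 0.0201, 0.0107]
tcp_rot: [-0.086, 0.996, -0.0, 0.001]
contact_force: [0.3, -0.3, 0.3]
opening: 0.602
finger_force: 0.0
```

Request:
{"fn": "step_arm", "kwargs": {
  "increments": [
    [[0,0,0],[0,0,0]],
    [[0,0,0],[0,0,0]],
    [[0,0,0],[0,0,0]],
    [[0,0,0],[0,0,0]],
    [[0,0,0],[0,0,0]],
    [[0,0,0],[0,0,0]]
  ],
  "fingers": -1,
  "grip_force": 60
}}

```text
time: 4.85
eef_pos: [0.4422, 0.0197, 0.0116]
tcp_rot: [-0.085, 0.996, -0.0, 0.001]
contact_force: [-2.1, 0.1, 5.2]
opening: 0.17
finger_force: 58.6
```

Run:
```python
from h import *
s=readout.get_state(); print(s['eef_pos'],s['qpos'],s['opening'],s['contact_force'])
```

```text
[0.44216068 0.01969706 0.01157593] [-1.85665870e-01  9.31124548e-02  2.26595902e+00  4.66889718e-04
  7.79745002e-01 -1.92759281e+00] 0.16970151052087087 [-2.11641623  0.14310265  5.17302904]
```

Request:
{"fn": "step_arm", "kwargs": {
  "increments": [
    [[0,0,0],[0,0.06,0]],
    [[0,0,0],[0,0.06,0]],
    [[-3,-0.6,-3],[0,0,0]],
    [[0,0,-3],[0,0,0]],
    [[0,0,0],[0,0,0]]
  ],
  "fingers": -0.2
}}

```text
time: 5.27
eef_pos: [0.4377, 0.0192, 0.0035]
tcp_rot: [-0.085, 0.995, 0.005, -0.059]
contact_force: [1.8, -0.9, -0.0]
opening: 0.398
finger_force: 0.2
```

Request:
{"fn": "step_arm", "kwargs": {
  "increments": [
    [[0,0,2],[0,0,0]],
    [[0,0,0],[0,0,0]],
    [[0,0,0],[0,0,0]],
    [[0,0,0],[0,0,0]],
    [[0,0,0],[0,0,0]],
    [[0,0,0],[0,0,0]]
  ],
  "fingers": -1,
  "grip_force": 80
}}

```text
time: 5.77
eef_pos: [0.4371, 0.0193, 0.0061]
tcp_rot: [-0.085, 0.994, 0.005, -0.061]
contact_force: [-2.1, -0.3, 5.6]
opening: 0.176
finger_force: 78.8
```

Request:
{"fn": "step_arm", "kwargs": {
  "increments": [
    [[0,0,15],[0,0,0]],
    [[0,0,30],[0,-0.1,0]],
    [[0,0,30],[0,-0.12,0]],
    [[0,0,30],[0,-0.12,0]],
    [[0,0,30],[0,-0.12,0]],
    [[0,0,30],[0,-0.12,0]],
    [[0,0,10],[0,-0.12,0]],
    [[0,0,0],[0,0,0]]
  ]
}}

```text
time: 6.43
eef_pos: [0.4495, 0.0192, 0.1909]
tcp_rot: [-0.082, 0.954, -0.026, 0.288]
contact_force: [0.8, -0.1, -1.4]
opening: 0.178
finger_force: 78.8
```

Run:
```python
from h import *
s=readout.get_state(); print(s['eef_pos'],s['qpos'],s['opening'],s['contact_force'],RR.from_quat(s['tcp_rot']).as_matrix().round(3))
```

```text
[0.44946489 0.01921228 0.19093589] [-0.26481067 -0.55781729  2.48210693  0.23292671  0.65994893 -2.15024729] 0.177930419000424 [ 0.76486774 -0.09461745 -1.3842319 ] [[-0.821 -0.141  0.553]
 [-0.171  0.985 -0.003]
 [-0.544 -0.097 -0.833]]
```

```bash
cat >> h.py <<'E'
np.set_printoptions(precision=4,suppress=True)
import json
YAW=-.0645
Xr=np.array([np.cos(YAW),np.sin(YAW),0]);Yr=np.array([-np.sin(YAW),np.cos(YAW),0]);Z=np.array([0,0,1.])
def grasp(tcp,q,eye,yaw):  # spanner pose in the tool frame
    R=RR.from_quat(q); Rs=RR.from_euler('z',yaw)
    json.dump([R.inv().apply(np.array(eye)-tcp).tolist(),(R.inv()*Rs).as_quat().tolist()],open('g.json','w'))
def eyenow():
    e,q=json.load(open('g.json')); s=readout.get_state(); R=RR.from_quat(s['tcp_rot'])
    return s['eef_pos']+R.apply(e), R*RR.from_quat(q), s
def goal(tip,sdist,pitch=np.pi/4,shift=(0,0,0)):
    """tip: peg at 46 mm; sdist along the peg for the eye"""
    e,Rs,s=eyenow(); p=(-Xr+Z)/2**.5
    root=np.array(tip)-.046*p
    x=Xr*np.cos(pitch)+Z*np.sin(pitch); z=np.cross(x,Yr)
    Rg=RR.from_matrix(np.c_[x,Yr,z]); dR=Rg*Rs.inv()
    eg=root+sdist*p+shift
    R=RR.from_quat(s['tcp_rot']); tg=eg-(dR*R).apply(json.load(open('g.json'))[0])
    print('eye',e,'tcp goal',tg,'shift mm',(tg-s['eef_pos'])*1e3,'turn',dR.as_rotvec(), 'root',root)
E
python3 - <<'E'
from h import *
grasp(np.array([.4371,.0193,.0061]),[-0.085, 0.994, 0.005, -0.061],[.473,.025,.008],.173)
e,R,s=eyenow(); print(R.as_matrix()); 
for n in('scene','top'): print(n,proj(n,e))
goal((.583,-.075,.2225),.070)
goal((.583,-.075,.2225),.025)
snap('scene','s4',(190,130,390,280),4)
E
```

```text
[[ 0.748  -0.1303 -0.6508]
 [ 0.174   0.9847  0.0027]
 [ 0.6405 -0.1152  0.7593]]
scene (np.float64(330.8522711767487), np.float64(214.3745721383751))
top (np.float64(211.49594506007878), np.float64(215.93017034077855))
eye [0.4755 0.025  0.2157] tcp goal [ 0.5418 -0.0718  0.2124] shift mm [ 92.3304 -90.9849  21.4912] turn [ 0.1184 -0.0808 -0.1909] root [ 0.6155 -0.0771  0.19  ]
eye [0.4755 0.025  0.2157] tcp goal [ 0.5735 -0.0738  0.1806] shift mm [124.084  -93.0358 -10.3286] turn [ 0.1184 -0.0808 -0.1909] root [ 0.6155 -0.0771  0.19  ]
```

View pics/s4.png

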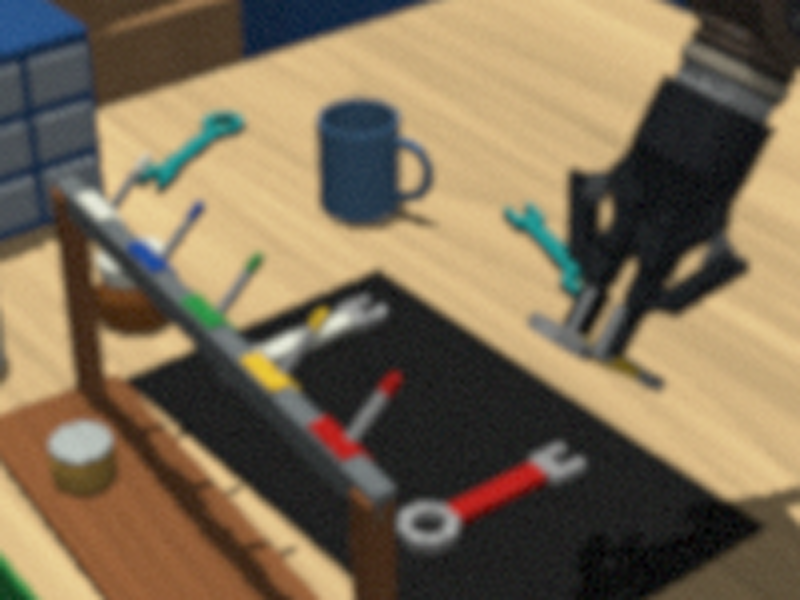

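Request:
{"fn": "step_arm", "kwargs": {
  "increments": [
    [[8,-30,10],[0.04,-0.027,-0.064]],
    [[8,-30,8],[0.04,-0.027,-0.064]],
    [[10,-31,3],[0.038,-0.027,-0.063]],
    [[20,0,0],[0,0,0]],
    [[20,0,0],[0,0,0]],
    [[20,0,0],[0,0,0]],
    [[6,0,0],[0,0,0]],
    [[0,0,0],[0,0,0]]
  ]
}}

```text
time: 7.15
eef_pos: [0.5394, -0.0706, 0.2032]
tcp_rot: [0.027, 0.948, 0.003, 0.317]
contact_force: [-0.5, 0.0, -0.3]
opening: 0.175
finger_force: 78.8
```

Run:
```python
from h import *
goal((.583,-.075,.2225),.070)
e,R,s=eyenow(); print(s['opening'],s['finger_force'],s['qpos'])
print([np.round(proj(n,e),1) for n in('scene','top')])
snap('scene','s5');snap('top','t5')
a=cv2.imread('pics/raw_s5.png')[150:250,210:310];b=cv2.imread('pics/raw_t5.png')[140:240,200:300]
cv2.imwrite('pics/m5.png',cv2.resize(np.hstack([a,b]),None,fx=4,fy=4,interpolation=cv2.INTER_CUBIC))
```

```text
eye [ 0.5641 -0.0728  0.2298] tcp goal [ 0.5418 -0.0718  0.2124] shift mm [ 2.4432 -1.1901  9.2215] turn [-0.0076 -0.0192 -0.0039] root [ 0.6155 -0.0771  0.19  ]
0.17472616624578305 78.79470298066735 [-0.4308 -0.291   2.3015  0.4592  0.576  -2.2613]
[array([277.3, 204. ]), array([245.3, 183.7])]
```

View pics/m5.png

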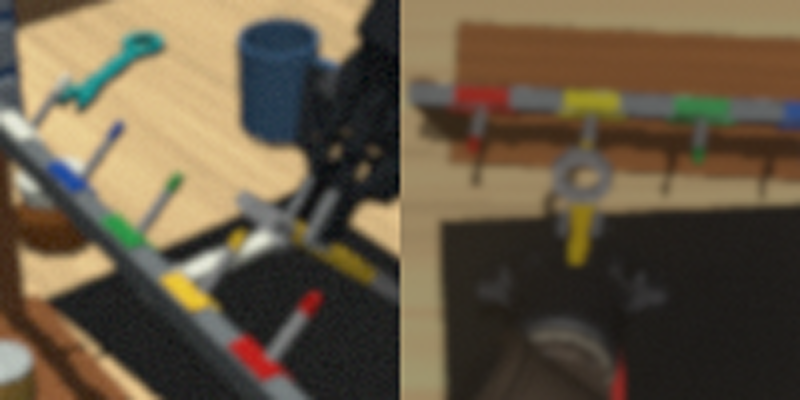

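Request:
{"fn": "step_arm", "kwargs": {
  "increments": [
    [[2,-1.2,9],[-0.008,-0.02,-0.004]],
    [[0,0,0],[0,0,0]],
    [[5,-0.3,-5],[0,0,0]],
    [[5,-0.3,-5],[0,0,0]],
    [[5,-0.3,-5],[0,0,0]],
    [[5,-0.3,-5],[0,0,0]],
    [[5,-0.3,-5],[0,0,0]],
    [[0,0,0],[0,0,0]]
  ]
}}

```text
time: 7.92
eef_pos: [0.5667, -0.0736, 0.1887]
tcp_rot: [0.028, 0.944, -0.002, 0.329]
contact_force: [1.3, -0.2, -1.1]
opening: 0.177
finger_force: 78.8
```

Run:
```python
from h import *
goal((.582,-.075,.2225),.025)
e,R,s=eyenow(); print(s['opening'],s['contact_force'],s['wrist_torque'])
snap('scene','s5');snap('top','t5')
a=cv2.imread('pics/raw_s5.png')[150:250,210:310];b=cv2.imread('pics/raw_t5.png')[140:240,200:300]
cv2.imwrite('pics/m6.png',cv2.resize(np.hstack([a,b]),None,fx=4,fy=4,interpolation=cv2.INTER_CUBIC))
```

```text
eye [ 0.5908 -0.0757  0.2159] tcp goal [ 0.5725 -0.0738  0.1806] shift mm [ 5.8572 -0.1914 -8.0992] turn [0.002  0.0053 0.0012] root [ 0.6145 -0.0771  0.19  ]
0.17683465951800906 [ 1.2911 -0.1918 -1.1441] [-0.0171  0.3947 -0.0233]
```

View pics/m6.png

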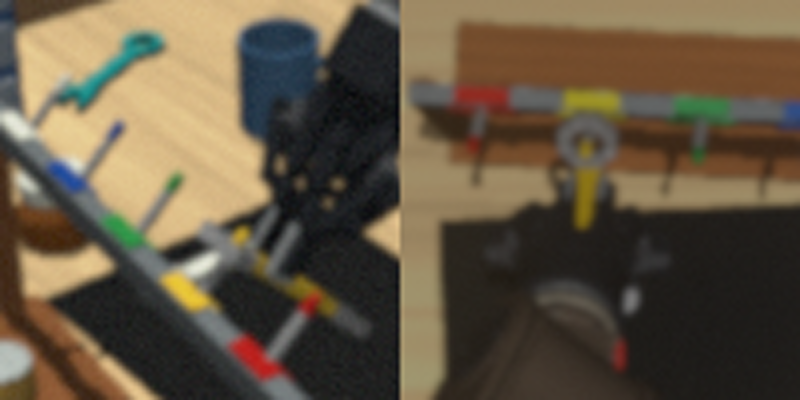

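Request:
{"fn": "step_arm", "kwargs": {
  "increments": [
    [[3,0,-4],[0,0,0]],
    [[3,0,-4],[0,0,0]],
    [[2,0,-6],[0,0,0]],
    [[0,0,0],[0,0,0]]
  ]
}}

```text
time: 8.35
eef_pos: [0.5742, -0.0735, 0.175]
tcp_rot: [0.028, 0.944, -0.002, 0.329]
contact_force: [0.0, 0.2, -1.5]
opening: 0.178
finger_force: 78.8
```

Request:
{"fn": "step_arm", "kwargs": {
  "increments": [
    [[0,0,0],[0,0,0]],
    [[0,0,0],[0,0,0]],
    [[-5,0,7],[0,0,0]],
    [[-15,0,18],[0,0,0]],
    [[-20,0,25],[0,0,0]],
    [[-25,0,25],[0,0.06,0]],
    [[-25,0,15],[0,0.12,0]],
    [[0,0,0],[0,0.12,0]]
  ],
  "fingers": -0.1
}}

```text
time: 9.02
eef_pos: [0.4829, -0.075, 0.2741]
tcp_rot: [0.028, 0.982, -0.01, 0.188]
contact_force: [1.2, -0.0, 0.6]
opening: 0.449
finger_force: 0.0
```

```bash
cat >> h.py <<'E'
def blobs(name,col,f=None):
    im=cams.read_camera(name)[:,:,::-1]
    if f: cv2.imwrite('pics/raw_'+f+'.png',im)
    h=cv2.cvtColor(np.ascontiguousarray(im),cv2.COLOR_BGR2HSV); H,S,V=[h[:,:,i].astype(int) for i in range(3)]
    m={'y':(H>20)&(H<34)&(S>140)&(V>70),'r':((H<6)|(H>174))&(S>130)&(V>70),'w':(S<50)&(V>120)}[col]
    n,L,st,ce=cv2.connectedComponentsWithStats(m.astype(np.uint8))
    for i in range(1,n):
        if st[i,4]>8 and 100<ce[i][0]<400 and ce[i][1]<340: print(name,col,st[i].tolist(),ce[i].round(1))
E
python3 - <<'E'
from h import *
for n in('scene','top'): blobs(n,'y','y1'+n); blobs(n,'r')
s=readout.get_state(); print(s['eef_pos'],s['contact_force'],s['opening'],s['qpos'],RR.from_quat(s['tcp_rot']).as_matrix())
E
```

```text
scene y [267, 206, 5, 6, 19] [268.9 208.3]
scene y [251, 219, 11, 9, 56] [255.8 222.5]
scene y [262, 242, 8, 14, 60] [265.8 248.6]
scene r [172, 179, 9, 8, 54] [176.  182.1]
scene r [284, 222, 7, 7, 29] [287.3 225. ]
scene r [268, 233, 14, 12, 75] [273.6 238.9]
scene r [303, 245, 24, 16, 157] [314.5 252.2]
scene r [393, 261, 15, 27, 210] [399.7 273.4]
scene r [365, 335, 4, 6, 19] [366.3 337.3]
top y [241, 162, 13, 5, 56] [247.  163.8]
top y [244, 175, 8, 6, 33] [248.2 177.5]
top r [373, 151, 8, 7, 46] [376.5 153.9]
top r [214, 162, 14, 6, 73] [220.1 164.4]
top r [123, 172, 5, 8, 23] [125.3 175.5]
top r [252, 230, 5, 9, 36] [254.1 234.4]
top r [181, 257, 11, 17, 86] [186.2 264.6]
[ 0.4847 -0.0736  0.2667] [-0.3807  0.3519 -0.8365] 0.4527985831440603 [-0.4268 -0.3837  2.1878  0.1577  0.9908 -2.0063] [[-0.929   0.055   0.3659]
 [ 0.0505  0.9985 -0.0221]
 [-0.3665 -0.002  -0.9304]]
```

Request:
{"fn": "step_arm", "kwargs": {
  "increments": [
    [[-5,-1,-30],[0,0.1,0.02]],
    [[-5,-1,-30],[0,0.1,0.02]],
    [[-5,-1,-30],[0,0.1,0.015]],
    [[-5,-1,-35],[0,0.075,0]],
    [[-6,-1,-35],[0,0,0]],
    [[0,0,-35],[0,0,0]],
    [[0,0,-30],[0,0,0]],
    [[0,0,0],[0,0,0]]
  ],
  "fingers": 0.1
}}

```text
time: 9.88
eef_pos: [0.4514, -0.076, 0.0338]
tcp_rot: [-0.001, 1.0, -0.001, -0.008]
contact_force: [-0.2, -0.1, -1.1]
opening: 0.549
finger_force: 0.0
```

Run:
```python
from h import *
s=readout.get_state(); print(s['eef_pos'],s['opening'],s['qpos'],RR.from_quat(s['tcp_rot']).as_matrix())
blobs('scene','y');blobs('scene','r')
for p in((.495-.061,-.0785,.013),(.613,-.077,.120)):print(proj('scene',p))
```

```text
[ 0.4514 -0.076   0.0338] 0.5490843723335569 [-0.3842  0.0881  2.2161 -0.0116  0.8516 -1.9491] [[-0.9999 -0.0019 -0.0163]
 [-0.0018  1.     -0.0028]
 [ 0.0164 -0.0028 -0.9999]]
scene y [267, 206, 5, 6, 20] [269.  208.4]
scene y [251, 219, 11, 9, 56] [255.9 222.6]
scene y [262, 242, 9, 14, 62] [265.8 248.6]
scene r [172, 179, 9, 7, 53] [176.1 182. ]
scene r [284, 222, 7, 7, 30] [287.3 225. ]
scene r [268, 233, 14, 12, 75] [273.6 238.8]
scene r [303, 245, 24, 16, 111] [314.2 253.1]
scene r [393, 261, 14, 28, 210] [399.7 273.5]
scene r [365, 335, 4, 5, 17] [366.4 336.9]
(np.float64(314.1996400108217), np.float64(251.3510378967797))
(np.float64(261.51494969910345), np.float64(245.75303429189808))
```

Request:
{"fn": "step_arm", "kwargs": {
  "increments": [
    [[7.5,-2.5,-15],[0,0,0]],
    [[0,0,-10],[0,0,0]],
    [[0,0,-3.5],[0,0,0]],
    [[0,0,0],[0,0,0]]
  ]
}}

```text
time: 10.32
eef_pos: [0.4659, -0.0812, 0.0135]
tcp_rot: [-0.001, 1.0, -0.005, -0.001]
contact_force: [0.2, -0.8, 0.2]
opening: 0.551
finger_force: 0.0
```

Request:
{"fn": "step_arm", "kwargs": {
  "increments": [
    [[0,0,0],[0,0,0]],
    [[0,0,0],[0,0,0]],
    [[0,0,0],[0,0,0]],
    [[0,0,0],[0,0,0]],
    [[0,0,0],[0,0,0]],
    [[0,0,0],[0,0,0]]
  ],
  "fingers": -1,
  "grip_force": 80
}}

```text
time: 10.82
eef_pos: [0.4663, -0.0814, 0.0134]
tcp_rot: [-0.001, 1.0, -0.005, -0.001]
contact_force: [0.1, -1.0, 0.3]
opening: -0.003
finger_force: 0.0
```

Request:
{"fn": "step_arm", "kwargs": {
  "increments": [
    [[0,0,10],[0,0,0]],
    [[0,0,0],[0,0.06,0]],
    [[0,0,0],[0,0.06,0]],
    [[-4,2,0],[0,0.03,0]],
    [[-3,1,-8],[0,0,0]],
    [[0,0,-6],[0,0,0]],
    [[0,0,-3],[0,0,0]],
    [[0,0,0],[0,0,0]]
  ],
  "fingers": 0
}}

```text
time: 11.48
eef_pos: [0.4577, -0.0779, 0.0049]
tcp_rot: [-0.001, 0.997, -0.004, -0.077]
contact_force: [-0.1, 0.4, 0.1]
opening: 0.495
finger_force: 0.0
```

Request:
{"fn": "step_arm", "kwargs": {
  "increments": [
    [[0,0,1],[0,0,0]],
    [[0,0,0],[0,0,0]],
    [[0,0,0],[0,0,0]],
    [[0,0,0],[0,0,0]],
    [[0,0,0],[0,0,0]],
    [[0,0,0],[0,0,0]]
  ],
  "fingers": -1,
  "grip_force": 80
}}

```text
time: 11.98
eef_pos: [0.4596, -0.0785, 0.0078]
tcp_rot: [-0.001, 0.997, -0.005, -0.075]
contact_force: [-0.9, 0.1, 3.6]
opening: 0.176
finger_force: 78.7
```

Run:
```python
from h import *
s=readout.get_state(); print(s['eef_pos'],s['opening'],s['finger_force'])
grasp(s['eef_pos'],s['tcp_rot'],[.495,-.0785,.008],0.)
```

```text
[ 0.4596 -0.0785  0.0078] 0.17578902695744553 78.69045652099885
```

Request:
{"fn": "step_arm", "kwargs": {
  "increments": [
    [[0,0,15],[0,0,0]],
    [[0,0,30],[0,-0.08,0]],
    [[0,0,30],[0,-0.12,0]],
    [[4,0,30],[0,-0.12,0]],
    [[4,0,30],[0,-0.12,0]],
    [[4,0,30],[0,-0.12,0]],
    [[0,0,20],[0,-0.12,0]],
    [[0,0,0],[0,0,0]]
  ]
}}

```text
time: 12.65
eef_pos: [0.4706, -0.0786, 0.1952]
tcp_rot: [0.0, 0.964, -0.007, 0.265]
contact_force: [0.5, 0.1, -0.7]
opening: 0.174
finger_force: 78.4
```

Run:
```python
from h import *
goal((.589,.0045,.2225),.070)
e,R,s=eyenow(); print(s['qpos'],s['opening'],R.as_matrix(),[proj(n,e) for n in('scene','top')])
blobs('scene','r'); blobs('top','r')
```

```text
eye [ 0.4978 -0.0786  0.2179] tcp goal [0.5472 0.0072 0.2142] shift mm [76.6272 85.7977 19.0258] turn [-0.0001 -0.0978 -0.0634] root [0.6215 0.0024 0.19  ]
[-0.5074 -0.4362  2.3888  0.3604  0.7362 -2.2903] 0.1735988083596279 [[ 0.7727  0.0009 -0.6348]
 [ 0.0013  1.      0.003 ]
 [ 0.6348 -0.0031  0.7727]] [(np.float64(297.20766275280675), np.float64(198.32104568945405)), (np.float64(247.87942688098286), np.float64(207.55695069573312))]
scene r [172, 179, 9, 8, 54] [176.1 182. ]
scene r [311, 204, 10, 6, 15] [315.5 206.5]
scene r [285, 222, 6, 7, 28] [287.5 224.9]
scene r [268, 233, 14, 12, 74] [273.7 238.9]
scene r [393, 260, 14, 28, 206] [399.8 273.1]
scene r [365, 335, 4, 5, 15] [366.2 337.1]
top r [373, 151, 8, 7, 47] [376.6 153.8]
top r [214, 162, 14, 6, 72] [220.2 164.3]
top r [123, 172, 5, 8, 24] [125.4 175.5]
top r [246, 215, 6, 13, 55] [247.9 220.2]
top r [181, 257, 17, 26, 145] [189.2 269.7]
```

Request:
{"fn": "step_arm", "kwargs": {
  "increments": [
    [[4,28,10],[0,-0.033,-0.021]],
    [[4,29,8],[0,-0.033,-0.021]],
    [[4,29,1],[0,-0.032,-0.021]],
    [[16,0,0],[0,0,0]],
    [[16,0,0],[0,0,0]],
    [[16,0,0],[0,0,0]],
    [[16,0,0],[0,0,0]],
    [[0,0,0],[0,0,0]]
  ]
}}

```text
time: 13.42
eef_pos: [0.5489, 0.0081, 0.2087]
tcp_rot: [0.03, 0.952, -0.013, 0.305]
contact_force: [0.2, -0.5, -0.2]
opening: 0.172
finger_force: 82.4
```

Run:
```python
from h import *
goal((.588,.0045,.2225),.070)
e,R,s=eyenow(); print(s['opening'],[proj(n,e) for n in('scene','top')])
p=(-Xr+Z)/2**.5
print('handle mid',[proj(n,e-.061*R.as_matrix()[:,0]) for n in('scene','top')])
blobs('scene','r'); blobs('top','r')
```

```text
eye [0.574  0.0065 0.2335] tcp goal [0.5462 0.0072 0.2142] shift mm [-2.6414 -0.8864  5.5884] turn [-0.0042 -0.0135 -0.003 ] root [0.6205 0.0024 0.19  ]
0.17202288214526398 [(np.float64(293.838950523174), np.float64(218.97200894878924)), (np.float64(216.93646981113943), np.float64(180.41998012841813))]
handle mid [(np.float64(308.83359677129306), np.float64(227.66534148939442)), (np.float64(218.3474570194218), np.float64(197.450711568767))]
scene r [172, 179, 9, 8, 54] [176.  182.1]
scene r [285, 224, 5, 5, 18] [287.2 225.8]
scene r [306, 226, 14, 9, 55] [313.1 230. ]
scene r [268, 233, 14, 12, 74] [273.7 238.9]
scene r [392, 261, 15, 28, 203] [399.6 274.1]
scene r [365, 335, 3, 5, 14] [366.1 337.1]
top r [373, 151, 8, 7, 46] [376.6 153.9]
top r [213, 162, 15, 6, 74] [220.  164.4]
top r [123, 172, 5, 8, 24] [125.2 175.5]
top r [215, 189, 5, 11, 44] [216.6 193.4]
top r [181, 257, 9, 12, 48] [184.8 262.3]
```

Request:
{"fn": "step_arm", "kwargs": {
  "increments": [
    [[-2.5,-2.5,5.5],[-0.004,-0.013,-0.003]],
    [[0,0,0],[0,0,0]],
    [[5,-0.3,-5],[0,0,0]],
    [[5,-0.3,-5],[0,0,0]],
    [[5,-0.3,-5],[0,0,0]],
    [[5,-0.3,-5],[0,0,0]],
    [[5,-0.3,-5],[0,0,0]],
    [[0,0,0],[0,0,0]]
  ]
}}

```text
time: 14.18
eef_pos: [0.5697, 0.0036, 0.1898]
tcp_rot: [0.032, 0.949, -0.015, 0.313]
contact_force: [0.2, -0.3, -1.5]
opening: 0.175
finger_force: 80.0
```

Run:
```python
from h import *
goal((.588,.0045,.2225),.025)
e,R,s=eyenow(); print(s['opening'],s['contact_force'],[proj(n,e) for n in('scene','top')])
blobs('scene','r','r2s'); blobs('top','r','r2t')
a=cv2.imread('pics/raw_r2s.png')[185:265,245:335];b=cv2.imread('pics/raw_r2t.png')[145:225,185:275]
cv2.imwrite('pics/m7.png',cv2.resize(np.hstack([a,b]),None,fx=4.4,fy=4.4,interpolation=cv2.INTER_CUBIC))
```

```text
eye [0.5945 0.002  0.2151] tcp goal [0.578  0.0051 0.1824] shift mm [ 8.2828  1.4679 -7.379 ] turn [-0.0003  0.0023  0.0012] root [0.6205 0.0024 0.19  ]
0.17481677226913658 [ 0.2493 -0.295  -1.4946] [(np.float64(285.68023854328544), np.float64(227.6414389205419)), (np.float64(219.5001717436034), np.float64(174.20616576326722))]
scene r [172, 179, 9, 8, 54] [176.1 182. ]
scene r [287, 222, 3, 4, 9] [287.9 223.7]
scene r [268, 233, 14, 12, 74] [273.7 238.8]
scene r [298, 235, 14, 9, 55] [305.3 238.9]
scene r [392, 262, 15, 27, 201] [399.6 274.1]
scene r [365, 335, 4, 6, 16] [366.2 337.2]
top r [373, 151, 8, 7, 46] [376.6 153.9]
top r [213, 162, 15, 6, 66] [220.3 164.1]
top r [123, 172, 5, 8, 23] [125.4 175.7]
top r [217, 174, 3, 4, 10] [218.  175.2]
top r [217, 182, 6, 11, 46] [218.8 186.3]
```

Request:
{"fn": "step_arm", "kwargs": {
  "increments": [
    [[4,0.5,-4],[0,0,0]],
    [[4,0.5,-4],[0,0,0]],
    [[2,0,-6],[0,0,0]],
    [[0,0,0],[0,0,0]]
  ]
}}

```text
time: 14.62
eef_pos: [0.5792, 0.0049, 0.176]
tcp_rot: [0.032, 0.949, -0.015, 0.313]
contact_force: [-0.3, -0.8, -0.3]
opening: 0.17
finger_force: 80.0
```

Request:
{"fn": "step_arm", "kwargs": {
  "increments": [
    [[0,0,0],[0,0,0]],
    [[0,0,0],[0,0,0]],
    [[-5,0,7],[0,0,0]],
    [[-15,0,18],[0,0,0]],
    [[-20,0,25],[0,0,0]],
    [[-25,0,25],[0,0.06,0]],
    [[-25,0,15],[0,0.12,0]],
    [[0,0,0],[0,0.12,0]]
  ],
  "fingers": -0.1
}}

```text
time: 15.28
eef_pos: [0.488, 0.0044, 0.2752]
tcp_rot: [0.029, 0.984, -0.022, 0.172]
contact_force: [0.2, -0.4, 0.7]
opening: 0.454
finger_force: 0.0
```

Run:
```python
from h import *
blobs('scene','r'); blobs('top','r'); blobs('scene','y')
s=readout.get_state(); print(s['eef_pos'],s['contact_force'],s['opening'],s['qpos'],RR.from_quat(s['tcp_rot']).as_matrix())
blobs('scene','w','w2s');blobs('top','w','w2t')
print(proj('scene',(.613,.003,.12)))
a=cv2.imread('pics/raw_w2s.png')[165:315,190:340];b=cv2.imread('pics/raw_w2t.png')[150:270,270:350]
o=np.zeros((600,800,3),np.uint8);o[:450,:450]=cv2.resize(a,(450,450),interpolation=cv2.INTER_CUBIC);o[:520,455:800]=cv2.resize(b,(345,520),interpolation=cv2.INTER_CUBIC)
cv2.imwrite('pics/m8.png',o)
```

```text
scene r [172, 179, 9, 8, 55] [176.1 182.1]
scene r [284, 222, 7, 7, 28] [287.4 225. ]
scene r [268, 234, 11, 11, 60] [273.2 239.1]
scene r [393, 261, 14, 28, 204] [399.6 273.9]
scene r [365, 335, 4, 5, 15] [366.2 337.1]
top r [373, 151, 8, 7, 45] [376.6 153.9]
top r [214, 162, 13, 4, 40] [220.1 163. ]
top r [123, 172, 5, 8, 22] [125.5 175.5]
top r [217, 174, 4, 4, 12] [218.2 175.4]
top r [182, 258, 14, 21, 91] [188.  268.7]
scene y [267, 206, 5, 6, 20] [269.  208.4]
scene y [251, 219, 11, 9, 55] [255.8 222.5]
scene y [262, 242, 8, 14, 60] [265.7 248.6]
scene y [213, 246, 5, 6, 12] [215.2 247.9]
scene y [206, 248, 6, 4, 9] [208.8 250.1]
[0.4908 0.0046 0.2699] [ 0.4602  0.6543 -0.3469] 0.44915745695139514 [-0.2087 -0.3655  2.1647  0.025   0.9962 -1.7308] [[-0.9396  0.0638  0.3362]
 [ 0.0499  0.9975 -0.0497]
 [-0.3386 -0.0299 -0.9405]]
scene w [126, 0, 90, 56, 4140] [170.2  24.1]
scene w [207, 159, 34, 45, 193] [223.2 183.1]
scene w [290, 164, 7, 5, 10] [292.7 165.7]
scene w [170, 191, 18, 13, 171] [178.1 196.7]
scene w [214, 192, 6, 7, 26] [216.5 195.6]
scene w [244, 198, 8, 10, 21] [2
[... 282 characters left out ...]
e w [386, 289, 10, 24, 58] [390.8 300.2]
scene w [366, 317, 7, 8, 34] [369.4 321.2]
scene w [391, 334, 13, 12, 98] [396.6 339.4]
top w [304, 154, 14, 13, 147] [310.4 160. ]
top w [372, 158, 10, 7, 35] [377.2 161.3]
top w [323, 166, 16, 6, 84] [330.  168.7]
top w [136, 184, 2, 5, 10] [136.5 186. ]
top w [358, 195, 18, 19, 267] [366.7 203.7]
top w [128, 199, 6, 10, 45] [130.6 203.2]
top w [320, 208, 13, 45, 268] [326.6 229.9]
top w [85, 282, 32, 22, 550] [100.3 292.9]
top w [303, 301, 7, 8, 16] [305.1 304.2]
top w [300, 306, 14, 6, 16] [305.8 309.7]
top w [341, 310, 7, 6, 10] [343.6 312.3]
top w [221, 332, 12, 4, 31] [226.4 333.7]
(np.float64(280.0193480083226), np.float64(262.25935637244214))
```

View pics/m8.png

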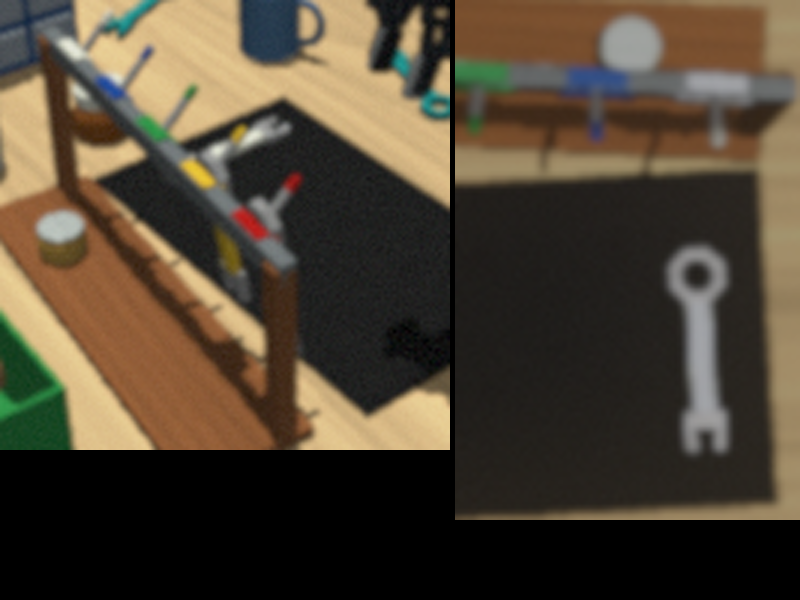

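Run:
```python
from h import *
s=readout.get_state(); R=RR.from_quat(s['tcp_rot']); a=.037
Rg=RR.from_matrix(np.array([[-np.cos(a),-np.sin(a),0],[-np.sin(a),np.cos(a),0],[0,0,-1]]))
print((Rg*R.inv()).as_rotvec(), (np.array([.455,-.3233,.03])-s['eef_pos'])*1e3)
```

```text
[0.0334 0.3398 0.0949] [ -34.0082 -328.196  -236.503 ]
```

Request:
{"fn": "step_arm", "kwargs": {
  "increments": [
    [[-4,-38,0],[0.008,0.085,0.024]],
    [[-4,-38,0],[0.008,0.085,0.024]],
    [[-4,-38,0],[0.008,0.085,0.024]],
    [[-4,-38,0],[0.008,0.085,0.023]],
    [[-4,-38,-10],[0,0,0]],
    [[-4,-38,-10],[0,0,0]],
    [[-4,-38,-10],[0,0,0]],
    [[-4,-38,-10],[0,0,0]]
  ]
}}

```text
time: 16.2
eef_pos: [0.4563, -0.3003, 0.2252]
tcp_rot: [-0.019, 1.0, 0.0, -0.0]
contact_force: [-0.5, -0.4, -0.4]
opening: 0.447
finger_force: 0.0
```

Request:
{"fn": "step_arm", "kwargs": {
  "increments": [
    [[-2,-24,-30],[0,0,0]],
    [[0,0,-40],[0,0,0]],
    [[0,0,-40],[0,0,0]],
    [[0,0,-40],[0,0,0]],
    [[0,0,-30],[0,0,0]],
    [[0,0,0],[0,0,0]]
  ],
  "fingers": 0.1
}}

```text
time: 16.7
eef_pos: [0.4499, -0.3179, 0.0386]
tcp_rot: [-0.018, 1.0, 0.006, -0.006]
contact_force: [-0.9, 0.4, -1.3]
opening: 0.549
finger_force: 0.0
```

Run:
```python
from h import *
s=readout.get_state(); print(s['eef_pos'],RR.from_quat(s['tcp_rot']).as_matrix(),(np.array([.455,-.3233,.0055])-s['eef_pos'])*1e3,s['opening'])
blobs('top','w')
```

```text
[ 0.4499 -0.3179  0.0386] [[-0.9993 -0.0366 -0.0116]
 [-0.0367  0.9993  0.0108]
 [ 0.0112  0.0112 -0.9999]] [  5.0741  -5.4049 -33.1244] 0.5491410414993599
top w [304, 154, 14, 13, 149] [310.3 160.1]
top w [371, 158, 11, 8, 45] [376.5 161.6]
top w [323, 166, 16, 7, 86] [330.2 168.7]
top w [135, 184, 4, 5, 14] [136.7 186. ]
top w [358, 195, 18, 19, 271] [366.6 203.7]
top w [128, 198, 6, 11, 50] [130.7 203.1]
top w [167, 231, 13, 22, 30] [172.7 240.7]
top w [85, 282, 32, 22, 556] [100.4 292.8]
top w [303, 301, 7, 8, 15] [305.2 304.1]
top w [300, 306, 18, 6, 20] [307.7 309.8]
top w [341, 310, 7, 6, 10] [343.6 312.3]
```

Request:
{"fn": "step_arm", "kwargs": {
  "increments": [
    [[5,-5.5,-8],[0,0,0]],
    [[0,0,0],[0,0,0]]
  ]
}}

```text
time: 16.92
eef_pos: [0.4615, -0.3297, 0.0408]
tcp_rot: [-0.019, 1.0, -0.002, 0.001]
contact_force: [-0.8, 0.4, 0.4]
opening: 0.555
finger_force: 0.0
```

Run:
```python
from h import *
s=readout.get_state(); print((np.array([.455,-.3233,.0055])-s['eef_pos'])*1e3)
im=cams.read_camera('top'); g=im[195:262,308:348].max(2)
print(proj('top',(.491,-.322,.008)))
for r in g[::2]: print(' '.join('%3d'%v for v in r[::2]))
```

```text
[ -6.4867   6.4311 -35.3477]
(np.float64(326.66802576451977), np.float64(213.60604213228797))
 36  35  36  36  36  37  38  37  39  38  38  39  42  50  51  45  98 155 164 163
 36  35  36  36  35  37  36  37  37  38  38  44  53  59  54  54  96 152 161 161
 35  36  36  35  35  36  37  36  37  38  43  53  62  58  61  54  89 151 161 161
 33  34  33  34  35  35  37  36  36  39  52  60  57  62  57  56  73 130 159 164
 33  29  27  31  34  35  36  36  39  51  59  55  61  59  59  66  66  81 132 161
 25  25  26  28  32  34  35  37  50  58  54  59  58  62  70  71  68  65  82 132
 24  25  23  26  28  33  36  47  59  54  59  60  70  80  77  71  71  68  65  81
 21  25  26  27  26  31  47  59  57  60  63  71  90  91  82  76  72  72  68  65
 23  23  24  25  30  46  59  57  59  60  62  77  90  94  91  83  77  73  72  68
 23  23  25  29  44  58  55  56  58  57  66  73  81  90  94  90  84  77  73  71
 24  25  28  43  57  54  55  56  53  61  64  68  73  81  90  95  91  84  77  73
 23  25  45  59  56  57  60  48  53  59  62  66  69  74  81  90  95  92  83  77
 25  48  67  62  60  64  62  53  51  54  58  6
[... 1013 characters left out ...]
  61  62  62  62  61  62  59  51  51  60  61  59  66  59  73
 61  60  61  61  61  61  62  62  62  62  61  59  52  46  53  61  71  64  72 116
 61  61  61  62  62  62  62  62  61  61  60  58  52  44  58  81  76  74 113 152
 61  62  61  62  62  63  61  63  62  61  60  56  50  54  76  82  83  81 128 159
 61  61  62  61  63  62  62  62  61  61  58  54  54  66  69  77  78  59 121 154
 61  63  62  63  62  62  61  62  63  60  57  53  60  60  64  69  51  49 126 160
 61  63  62  62  61  63  62  61  61  60  55  51  53  57  62  49  40  47 128 165
 62  62  62  63  63  62  62  62  62  58  49  46  54  53  43  39  39  48 127 164
 62  63  63  63  62  62  62  62  60  55  44  46  48  40  39  39  40  45 112 157
```

Request:
{"fn": "step_arm", "kwargs": {
  "increments": [
    [[-6,6,0],[0,0,0]],
    [[0,0,0],[0,0,0]],
    [[0,0,0],[0,0,0]]
  ]
}}

```text
time: 17.22
eef_pos: [0.4546, -0.3225, 0.0408]
tcp_rot: [-0.019, 1.0, -0.001, 0.001]
contact_force: [-0.3, 0.3, 0.2]
opening: 0.552
finger_force: 0.0
```

Run:
```python
from h import *
s=readout.get_state(); print((np.array([.455,-.3233,.0055])-s['eef_pos'])*1e3,s['qpos'],s['dq'])
c=cams.read_camera('scene'); cv2.imwrite('pics/raw_w3.png',c[:,:,::-1]); snap('scene','w3b',(230,150,370,255),5.7)
print(proj('scene',(.491,-.322,.013)),proj('scene',(.491-.134,-.322-.005,.013)), proj('scene',s['eef_pos']))
```

```text
[  0.4086  -0.7717 -35.3273] [-0.7986  0.2665  1.9879 -0.0014  0.8845 -2.406 ] [-0.0009  0.0127 -0.0106  0.0001 -0.0067  0.0018]
(np.float64(251.33496616664007), np.float64(219.29014664339243)) (np.float64(284.2410840037763), np.float64(204.6413254220284)) (np.float64(260.4011879756661), np.float64(208.10771874260206))
```

View pics/w3b.png

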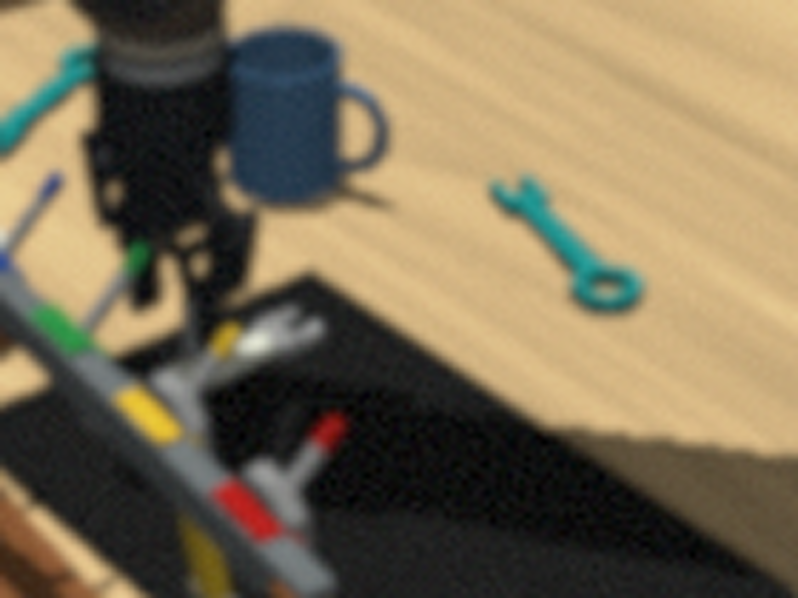

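Request:
{"fn": "step_arm", "kwargs": {
  "increments": [
    [[0.5,-1,-18],[0,0,0]],
    [[0,0,-12],[0,0,0]],
    [[0,0,-5],[0,0,0]],
    [[0,0,0],[0,0,0]],
    [[0,0,0],[0,0,0]]
  ]
}}

```text
time: 17.73
eef_pos: [0.4549, -0.3235, 0.0042]
tcp_rot: [-0.019, 1.0, -0.0, -0.0]
contact_force: [-0.1, -0.6, -0.3]
opening: 0.552
finger_force: 0.0
```

Request:
{"fn": "step_arm", "kwargs": {
  "increments": [
    [[0,0,0],[0,0,0]],
    [[0,0,0],[0,0,0]],
    [[0,0,0],[0,0,0]],
    [[0,0,0],[0,0,0]],
    [[0,0,0],[0,0,0]],
    [[0,0,0],[0,0,0]]
  ],
  "fingers": -1,
  "grip_force": 80
}}

```text
time: 18.23
eef_pos: [0.4557, -0.3244, 0.0057]
tcp_rot: [-0.019, 1.0, -0.001, 0.001]
contact_force: [0.3, 1.6, 5.8]
opening: 0.178
finger_force: 79.2
```

Run:
```python
from h import *
s=readout.get_state(); print(s['eef_pos'],s['opening'],s['finger_force'])
e=[.491,-.322,.008]; grasp(s['eef_pos'],s['tcp_rot'],e,.037); goal((.566,-.3149,.2225),.070)
```

```text
[ 0.4557 -0.3244  0.0057] 0.17807568986597772 79.19693112373352
eye [ 0.491 -0.322  0.008] tcp goal [ 0.5257 -0.3133  0.2129] shift mm [ 69.9363  11.0083 207.1593] turn [-0.0108 -0.7856 -0.0962] root [ 0.5985 -0.317   0.19  ]
```

Request:
{"fn": "step_arm", "kwargs": {
  "increments": [
    [[0,0,15],[0,0,0]],
    [[0,1,30],[0,-0.11,-0.014]],
    [[0,2,32],[0,-0.115,-0.014]],
    [[0,2,32],[0,-0.115,-0.014]],
    [[2,2,32],[0,-0.115,-0.014]],
    [[2,2,32],[0,-0.115,-0.014]],
    [[2,2,32],[0,-0.115,-0.014]],
    [[0,0,5],[0,-0.1,-0.012]]
  ]
}}

```text
time: 18.9
eef_pos: [0.4846, -0.2906, 0.249]
tcp_rot: [0.056, 0.932, -0.015, 0.358]
contact_force: [0.4, -0.3, 0.1]
opening: 0.176
finger_force: 78.5
```

Request:
{"fn": "step_arm", "kwargs": {
  "increments": [
    [[15,0,0],[0,0,0]],
    [[15,0,0],[0,0,0]],
    [[15,0,0],[0,0,0]],
    [[15,0,0],[0,0,0]],
    [[0,0,0],[0,0,0]],
    [[0,0,0],[0,0,0]]
  ]
}}

```text
time: 19.4
eef_pos: [0.5436, -0.2882, 0.2421]
tcp_rot: [0.055, 0.934, -0.012, 0.353]
contact_force: [0.1, -0.5, -0.5]
opening: 0.179
finger_force: 78.4
```

```bash
cat > chk.py <<'E'
from h import *
goal((.566,-.3149,.2225),.070); goal((.566,-.3149,.2225),.025)
e,R,s=eyenow(); print(s['opening'],s['contact_force'],R.as_matrix(),[proj(n,e) for n in('scene','top')])
print('h',[proj(n,e-.061*R.as_matrix()[:,0]) for n in('scene','top')])
im=cams.read_camera('top'); print('cols 316-346 step1, rows 160-206')
for r in range(160,206): print(r,' '.join('%3d'%v for v in im[r,316:346].mean(1)))
E
python3 chk.py
```

```text
eye [ 0.5686 -0.2904  0.2672] tcp goal [ 0.5257 -0.3133  0.2129] shift mm [-17.9698 -25.1448 -29.2521] turn [-0.0251 -0.0629  0.044 ] root [ 0.5985 -0.317   0.19  ]
eye [ 0.5686 -0.2904  0.2672] tcp goal [ 0.5574 -0.3154  0.1811] shift mm [ 13.7838 -27.1957 -61.0719] turn [-0.0251 -0.0629  0.044 ] root [ 0.5985 -0.317   0.19  ]
0.17880417441455954 [ 0.1454 -0.4771 -0.5361] [[ 0.7456  0.1089 -0.6575]
 [-0.0947  0.9939  0.0573]
 [ 0.6597  0.0195  0.7513]] [(np.float64(229.33532051856525), np.float64(158.477083094706)), (np.float64(323.92963875902086), np.float64(179.24346771381113))]
h [(np.float64(245.33357588994102), np.float64(167.3984488420115)), (np.float64(320.8397627666078), np.float64(197.4170964712647))]
cols 316-346 step1, rows 160-206
160 155 135 105  86  82  83  82  83  81  83  82  82  82  83  83  83  83  82  84  84  84  84  84  84  87 102 119 133 137 138
161 154 133 105  87  85  83  85  84  84  84  84  84  84  83  84  83  84  83  84  83  85  84  84  84  90 103 121 134 138 138
162 149 127 102  87  85  85  85  85  85  85  85  86  85  85  85  84  85  84  85  85  86  84  85  8
[... 4657 characters left out ...]
  31  33  34  36  36  36  36  35  34  34  35  36  37  45  70 104 125 134 136 136
201  30  32  33  39  55  69  76  72  59  40  31  33  34  34  36  35  35  36  35  34  34  36  37  42  63  96 120 132 136 137
202  29  30  33  37  45  60  67  65  52  38  31  32  34  36  34  34  35  36  34  34  34  35  35  39  53  80 106 126 135 138
203  28  30  32  32  40  47  54  53  43  35  32  32  33  34  35  37  35  35  36  35  31  34  36  36  43  59  85 110 127 137
204  28  30  31  32  34  37  38  40  37  33  32  30  31  33  35  35  35  35  35  35  33  33  33  35  37  44  60  86 111 129
205  29  30  31  33  32  33  34  35  32  33  30  31  33  35  33  35  34  33  35  35  33  32  31  34  37  40  44  61  86 111
```

Request:
{"fn": "step_arm", "kwargs": {
  "increments": [
    [[-9,-11,0],[-0.013,-0.03,0.022]],
    [[-9,-12,0],[-0.012,-0.033,0.022]],
    [[0,0,-14],[0,0,0]],
    [[0,0,-13],[0,0,0]],
    [[0,0,0],[0,0,0]],
    [[0,0,0],[0,0,0]]
  ]
}}

```text
time: 19.95
eef_pos: [0.5383, -0.2957, 0.2353]
tcp_rot: [0.047, 0.931, -0.016, 0.363]
contact_force: [-0.4, 0.8, -1.1]
opening: 0.179
finger_force: 78.5
```

```bash
cat > chk2.py <<'E'
from h import *
goal((.566,-.3149,.2225),.070)
e,R,s=eyenow(); print(s['opening'],s['contact_force'],'eye px',[proj(n,e) for n in('scene','top')])
for n,f in(('top','k'),('scene','ks')): cv2.imwrite('pics/raw_'+f+'.png',cams.read_camera(n)[:,:,::-1])
im=cv2.imread('pics/raw_k.png').mean(2); u,v=[int(round(q)) for q in proj('top',e)]
print('cols from',u-9)
for r in range(v-10,v+14): print(r,' '.join('%3d'%x for x in im[r,u-9:u+10]))
E
python3 chk2.py
```

```text
eye [ 0.5627 -0.2972  0.2608] tcp goal [ 0.5257 -0.3133  0.2129] shift mm [-12.584  -17.6816 -22.3797] turn [-0.01   -0.0432  0.0332] root [ 0.5985 -0.317   0.19  ]
0.17885454932560604 [-0.4317  0.7788 -1.115 ] eye px [(np.float64(230.0801013212885), np.float64(159.03337873875634)), (np.float64(326.2445365496094), np.float64(181.6750837405473))]
cols from 317
172  72  74  76  82  96 107 111 112 114 118 118 114 109 110 116 119 117 117 120
173  73  74  74  76  84  91  93  94  97 100 101  98  95  97 100 102 102 103 107
174  70  71  73  76  78  80  80  82  86  89  90  90  90  92  90  84  81  83  87
175  57  58  64  71  74  78  80  83  89  93  95  94  94  92  85  73  64  63  62
176  45  48  54  63  71  77  83  89  95  98  99  99  99  97  91  78  65  55  49
177  45  47  53  63  74  84  91  97 101 101 100 102 103 104 100  89  75  60  47
178  45  49  58  72  86  94  98  99  98  95  92  95 101 107 107  98  86  70  53
179  49  53  65  80  95 100  98  90  83  76  75  81  94 106 108 103  94  80  60
180  55  64  76  88  98 100  92  80  72  68  69  74  88 102 107 105 100  89  69
181  62  74  84  9
[... 481 characters left out ...]
 123 117 110 108 108 107 106 105 104 106 112 114 110 104 100
188 132 130 128 128 125 119 115 117 118 116 116 110 102 100 105 108 109 106 104
189 116 113 108 110 114 116 122 128 130 130 127 115  97  82  79  80  81  80  80
190  80  76  76  86  98 110 124 134 138 138 133 119  97  74  58  51  50  49  47
191  44  44  52  71  89 105 122 135 141 139 133 116  96  79  61  45  38  38  38
192  34  37  47  69  87 102 121 135 139 136 124 104  90  80  63  45  38  36  37
193  33  38  48  68  87 102 120 134 138 130 110  88  80  78  62  46  38  37  37
194  33  37  49  67  86 100 118 134 135 122  96  74  75  76  62  46  37  38  36
195  31  36  47  66  84  96 116 132 133 117  87  66  73  76  62  46  37  35  36
```

Run:
```python
from h import *
s=readout.get_state(); print(s['qpos'],s['dq'],s['eef_pos'])
```

```text
[-0.8661 -0.1298  2.1349  0.7952  0.7209 -2.8386] [-0.0037 -0.0067 -0.0115  0.0019  0.0018 -0.0001] [ 0.5387 -0.2964  0.2367]
```

```bash
cat >> h.py <<'E'
def goal2(tip,sdist,pitch,psi):
    e,Rs,s=eyenow(); p=(-Xr+Z)/2**.5; root=np.array(tip)-.046*p
    y=np.array([-np.sin(psi),np.cos(psi),0]); x=np.array([np.cos(psi),np.sin(psi),0])*np.cos(pitch)+Z*np.sin(pitch)
    dR=RR.from_matrix(np.c_[x,y,np.cross(x,y)])*Rs.inv(); R=RR.from_quat(s['tcp_rot'])
    tg=root+sdist*p-(dR*R).apply(json.load(open('g.json'))[0])
    print('eye',e,'shift mm',(tg-s['eef_pos'])*1e3,'turn',dR.as_rotvec(),'q6',s['qpos'][5],'px',[proj(n,e) for n in('scene','top')])
E
python3 - <<'E'
from h import *
goal2((.566,-.3149,.2225),.072,.5,-.26)
E
```

```text
eye [ 0.5631 -0.2979  0.2623] shift mm [-20.2243 -10.6631 -14.7484] turn [ 0.0384  0.2407 -0.1601] q6 -2.838594335065075 px [(np.float64(229.7880619838117), np.float64(158.50346600882477)), (np.float64(326.54679046669054), np.float64(181.45155943923686))]
```

Request:
{"fn": "step_arm", "kwargs": {
  "increments": [
    [[-6,0,0],[0.01,0.06,-0.04]],
    [[-6,0,0],[0.01,0.06,-0.04]],
    [[-6,-5,-5],[0.01,0.06,-0.04]],
    [[-2,-5,-10],[0.008,0.06,-0.04]],
    [[0,0,0],[0,0,0]],
    [[0,0,0],[0,0,0]]
  ]
}}

```text
time: 20.55
eef_pos: [0.5191, -0.3064, 0.2222]
tcp_rot: [0.125, 0.96, -0.034, 0.247]
contact_force: [0.9, -0.3, -2.1]
opening: 0.177
finger_force: 78.5
```

Run:
```python
from h import *
goal2((.566,-.3149,.2225),.072,.5,-.26)
```

```text
eye [ 0.5483 -0.3131  0.2412] shift mm [-0.6451 -0.5951 -0.2748] turn [ 0.0007  0.0024 -0.0013] q6 -2.332268809239072 px [(np.float64(232.13427419224018), np.float64(161.7038779261831)), (np.float64(331.3729706132787), np.float64(187.7553453659174))]
```

Request:
{"fn": "step_arm", "kwargs": {
  "increments": [
    [[5,-0.4,-5],[0,0,0]],
    [[5,-0.4,-5],[0,0,0]],
    [[5,-0.4,-5],[0,0,0]],
    [[5,-0.4,-5],[0,0,0]],
    [[5,-0.4,-5],[0,0,0]],
    [[0,0,0],[0,0,0]],
    [[0,0,0],[0,0,0]]
  ]
}}

```text
time: 21.13
eef_pos: [0.5437, -0.3086, 0.1963]
tcp_rot: [0.126, 0.96, -0.034, 0.246]
contact_force: [0.4, -1.3, -1.2]
opening: 0.175
finger_force: 78.5
```

```bash
python3 chk2.py
python3 - <<'E'
from h import *
goal2((.566,-.3149,.2225),.025,.5,-.26)
E
```

```text
eye [ 0.5728 -0.3153  0.2153] tcp goal [ 0.5257 -0.3133  0.2129] shift mm [-17.9841  -4.7459  16.5449] turn [-0.0462 -0.2817  0.1945] root [ 0.5985 -0.317   0.19  ]
0.17486174264029428 [ 0.3759 -1.2846 -1.241 ] eye px [(np.float64(224.94792911148267), np.float64(172.03166653627818)), (np.float64(330.98406953958334), np.float64(180.29225169616134))]
cols from 322
170 113 124 137 145 150 151 151 152 154 156 156 156 155 155 153 141 123 111 109
171 112 117 121 126 130 131 131 129 133 137 138 137 137 138 138 131 116 107 106
172 106 109 110 113 115 116 112 106 106 112 115 115 117 119 122 118 108  96  92
173  89  91  92  94  97  98  95  93  96 101 105 107 109 112 113 109  96  78  67
174  77  76  77  79  83  85  90  97 106 110 109 107 106 105 102  92  74  57  46
175  69  70  70  78  87  94 100 106 112 114 111 108 109 107 100  84  63  47  40
176  56  57  64  82  98 107 109 107 105 104 100 101 106 109 105  92  72  52  43
177  47  50  66  89 107 111 107  98  92  86  80  80  89 100 106 101  85  65  47
178  45  52  71  92 106 105  94  86  88  83  70  62  68  86 100 104  95  76  55
179  48  58  78
[... 731 characters left out ...]
7 144 146 143 136 125 112 108 105 104 101 101 104 118
189  92  97  95  97 115 136 147 150 147 136 116  93  83  80  78  78  78  86 107
190  59  67  74  87 113 137 148 150 144 127 100  72  58  49  48  46  47  64  93
191  38  48  62  84 117 140 149 147 136 114  86  68  55  43  38  38  40  56  87
192  32  41  54  82 118 141 147 140 120  93  74  66  55  43  38  38  40  56  86
193  31  36  47  79 118 141 144 129 102  74  66  64  53  44  41  39  39  55  83
eye [ 0.5729 -0.3156  0.2163] shift mm [ 7.9314 -0.2533 -8.613 ] turn [0.0012 0.0015 0.0007] q6 -2.3150676993137362 px [(np.float64(224.8532438980168), np.float64(171.67133564374)), (np.float64(331.1352580600256), np.float64(180.22916133498563))]
```

Request:
{"fn": "step_arm", "kwargs": {
  "increments": [
    [[4,-0.2,-4],[0,0,0]],
    [[4,-0.2,-4],[0,0,0]],
    [[1,0,-6],[0,0,0]],
    [[0,0,0],[0,0,0]]
  ]
}}

```text
time: 21.57
eef_pos: [0.5522, -0.3086, 0.1814]
tcp_rot: [0.126, 0.961, -0.033, 0.245]
contact_force: [-0.1, 1.0, -1.8]
opening: 0.174
finger_force: 78.5
```

Request:
{"fn": "step_arm", "kwargs": {
  "increments": [
    [[0,0,0],[0,0,0]],
    [[0,0,0],[0,0,0]],
    [[-4,1,7],[0,0,0]],
    [[-11,3,20],[0,0,0]],
    [[-18,4,25],[0,0,0]],
    [[-20,5,25],[0,0.06,0]],
    [[-20,5,15],[0,0.1,0]],
    [[0,0,0],[0,0.1,0]]
  ],
  "fingers": -0.1
}}

```text
time: 22.23
eef_pos: [0.4782, -0.2927, 0.2827]
tcp_rot: [0.122, 0.984, -0.054, 0.122]
contact_force: [0.5, -0.3, 0.4]
opening: 0.452
finger_force: 0.0
```

Run:
```python
from h import *
s=readout.get_state(); print(s['eef_pos'],s['contact_force'],s['opening'],s['qpos'],RR.from_quat(s['tcp_rot']).as_matrix())
for n in('top','scene'): cv2.imwrite('pics/raw_f'+n+'.png',cams.read_camera(n)[:,:,::-1])
im=cv2.imread('pics/raw_ftop.png').mean(2)
for r in range(164,192): print(r,' '.join('%3d'%x for x in im[r,320:344]))
blobs('scene','y'); blobs('scene','r')
```

```text
[ 0.4782 -0.2927  0.2827] [ 0.5012 -0.2611  0.3613] 0.45206991075088954 [-0.7553 -0.1519  1.9609  0.0632  1.0718 -2.1027] [[-0.9407  0.2528  0.2261]
 [ 0.2263  0.9644 -0.1366]
 [-0.2526 -0.0774 -0.9645]]
164  81  82  82  83  84  84  84  84  85  85  85  84  84  84  84  84  84  84  83  85  89 101 114 124
165  81  84  84  88  91  93  93  93  94  94  94  94  91  90  89  88  88  86  84  83  87  96 107 115
166  88  90  95 103 112 118 119 119 118 118 120 118 113 108 106 104 102  97  89  85  85  90  98 103
167  99 101 107 120 136 144 147 146 145 145 145 144 140 136 134 133 129 118 103  93  90  93  96  98
168 104 106 112 127 146 156 160 160 159 159 159 159 158 156 155 154 150 138 117 104 101 102 103 104
169 106 107 113 128 145 156 160 160 160 160 161 161 161 161 161 161 157 144 123 110 107 107 108 108
170 102 106 112 121 134 142 145 146 146 148 151 153 153 153 154 154 152 141 121 110 108 108 109 109
171  93 102 109 109 112 115 118 118 119 125 131 135 137 137 137 137 137 128 114 106 104 105 106 107
172  80  93 101  98  93  95  96  97  99 108 117 121 122 122 120 118 116 110 100  92  91  91  93 
[... 1555 characters left out ...]
 109 106 103 102 101 101 100 104 117 131 138 139
189  53  55  55  60  73  82  77  65  62  71  77  80  80  79  78  77  77  76  77  85 105 126 135 137
190  42  41  42  41  46  51  50  43  43  44  46  48  46  48  47  46  45  45  48  63  93 118 130 133
191  35  35  33  33  35  35  36  35  35  36  37  35  37  37  36  36  36  37  40  56  87 112 125 130
scene y [267, 206, 6, 7, 30] [269.6 208.9]
scene y [251, 218, 10, 10, 57] [255.6 222.3]
scene y [262, 242, 8, 14, 61] [265.8 248.6]
scene r [172, 179, 9, 8, 55] [176.1 182.1]
scene r [284, 222, 7, 7, 29] [287.3 225.1]
scene r [268, 234, 11, 11, 61] [273.  239.1]
scene r [393, 261, 14, 27, 194] [399.7 273.6]
scene r [365, 335, 4, 6, 16] [366.2 337.1]
```

```bash
cat >> h.py <<'E'
O=np.array([.5835,.284,.03]);MA=.211;XM=np.array([np.cos(MA),np.sin(MA),0]);YM=np.array([-np.sin(MA),np.cos(MA),0])
def lev(t,d):
    """TCP goal: distance d from the pivot along the lever leaning t"""
    s=readout.get_state(); L=np.sin(t)*XM+np.cos(t)*Z; z=-L; y=YM; x=np.cross(y,z)
    dR=RR.from_matrix(np.c_[x,y,z])*RR.from_quat(s['tcp_rot']).inv(); tg=O+d*L
    print('t',t,'d',d,'goal',tg,'shift',(tg-s['eef_pos'])*1e3,'turn',dR.as_rotvec())
E
python3 - <<'E'
from h import *
lev(-.04,.20); lev(-.04,.065); lev(-.04,.08); lev(.45,.08); print(readout.get_state()['eef_pos'])
E
```

```text
t -0.04 d 0.2 goal [0.5757 0.2823 0.2298] shift [ 95.8269 573.2824 -45.505 ] turn [0.0739 0.2136 0.4537]
t -0.04 d 0.065 goal [0.581  0.2835 0.0949] shift [ 101.1058  574.4131 -180.397 ] turn [0.0739 0.2136 0.4537]
t -0.04 d 0.08 goal [0.5804 0.2833 0.1099] shift [ 100.5192  574.2874 -165.409 ] turn [0.0739 0.2136 0.4537]
t 0.45 d 0.08 goal [0.6175 0.2913 0.102 ] shift [ 137.6729  582.2453 -173.3093] turn [0.0813 0.7069 0.4192]
[ 0.4799 -0.291   0.2753]
```

Request:
{"fn": "step_arm", "kwargs": {
  "increments": [
    [[0,36,0],[0,0,0]],
    [[0,40,0],[0,0,0]],
    [[0,40,0],[0,0,0]],
    [[0,40,0],[0,0,0]],
    [[0,40,0],[0,0,0]],
    [[0,40,0],[0,0,0]],
    [[0,40,0],[0,0,0]],
    [[0,40,0],[0,0,0]]
  ]
}}

```text
time: 23.1
eef_pos: [0.4782, 0.0266, 0.2735]
tcp_rot: [0.121, 0.984, -0.049, 0.119]
contact_force: [0.1, 0.0, 0.0]
opening: 0.449
finger_force: 0.0
```

Run:
```python
from h import *
lev(-.04,.21); s=readout.get_state(); print(s['eef_pos'],s['qpos'])
```

```text
t -0.04 d 0.21 goal [0.5753 0.2822 0.2398] shift [ 97.0465 255.6829 -33.6813] turn [0.0733 0.2101 0.4549]
[0.4782 0.0266 0.2735] [-0.1024 -0.3199  2.113  -0.1147  1.1131 -1.3902]
```

Request:
{"fn": "step_arm", "kwargs": {
  "increments": [
    [[0,36,0],[0.012,0.035,0.076]],
    [[0,36,0],[0.012,0.035,0.076]],
    [[0,36,0],[0.012,0.035,0.076]],
    [[10,36,0],[0.012,0.035,0.076]],
    [[22,34,-5],[0.012,0.035,0.076]],
    [[22,30,-10],[0.012,0.035,0.075]],
    [[22,26,-10],[0,0,0]],
    [[21,21,-8],[0,0,0]]
  ],
  "fingers": 0.5
}}

```text
time: 23.77
eef_pos: [0.5766, 0.2813, 0.2391]
tcp_rot: [-0.106, 0.994, 0.002, 0.019]
contact_force: [-0.1, -0.7, -0.2]
opening: 0.746
finger_force: 0.0
```

Request:
{"fn": "step_arm", "kwargs": {
  "increments": [
    [[0,0,0],[0,0,0]],
    [[0,0,0],[0,0,0]],
    [[0,0,0],[0,0,0]]
  ]
}}

```text
time: 24.02
eef_pos: [0.5758, 0.2791, 0.2408]
tcp_rot: [-0.106, 0.994, 0.001, 0.02]
contact_force: [-0.2, -0.9, 0.1]
opening: 0.748
finger_force: 0.0
```

Run:
```python
from h import *
lev(-.04,.21);lev(-.04,.065); s=readout.get_state(); print(s['eef_pos'],s['qpos'],s['opening'])
snap('scene','z1');snap('top','z2')
a=cv2.imread('pics/raw_z1.png')[165:375,195:405];b=cv2.imread('pics/raw_z2.png')[150:215,195:355]
o=np.zeros((600,800,3),np.uint8)
a1=cv2.imread('pics/raw_z1.png')
c=cv2.resize(a1[225:365,330:430],(286,400),interpolation=cv2.INTER_CUBIC)   # lever
d=cv2.resize(a1[160:310,195:325],(433,500)[::1],interpolation=cv2.INTER_CUBIC)[:, :]
o[:400,:286]=c; o[:500,290:723]=d
o=np.zeros((600,800,3),np.uint8); o[:340,:243]=cv2.resize(a1[225:365,330:430],(243,340),interpolation=cv2.INTER_CUBIC)
o[:340,250:545]=cv2.resize(a1[160:310,195:325],(295,340),interpolation=cv2.INTER_CUBIC)
o[345:600,:628]=cv2.resize(b,(628,255),interpolation=cv2.INTER_CUBIC)
cv2.imwrite('pics/last.png',o)
L=lambda d,t=-.04:O+d*(np.sin(t)*XM+np.cos(t)*Z)
print('knob exp',proj('scene',L(.126)),'collar grip',proj('scene',L(.086)))
```

```text
t -0.04 d 0.21 goal [0.5753 0.2822 0.2398] shift [-0.4688  3.1468 -1.0107] turn [ 0.0022 -0.0004 -0.0006]
t -0.04 d 0.065 goal [0.581  0.2835 0.0949] shift [   5.2011    4.3612 -145.8947] turn [ 0.0022 -0.0004 -0.0006]
[0.5758 0.2791 0.2408] [ 0.2951  0.1828  1.6827 -0.0056  1.2373 -1.4856] 0.7479097272564532
knob exp (np.float64(376.79780138093406), np.float64(315.650903876943)) collar grip (np.float64(374.27782294143776), np.float64(329.8363724882287))
```

View pics/last.png

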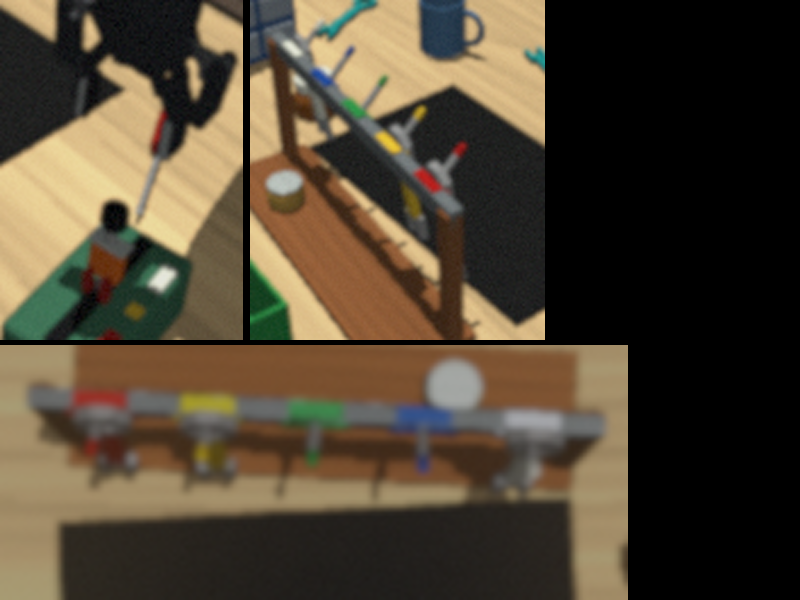

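Request:
{"fn": "step_arm", "kwargs": {
  "increments": [
    [[0,3.5,0],[0,0,0]],
    [[1.3,0.2,-35],[0,0,0]],
    [[1.3,0.2,-35],[0,0,0]],
    [[1.3,0.2,-35],[0,0,0]],
    [[1,0.2,-25],[0,0,0]],
    [[0.5,0,-12],[0,0,0]],
    [[0,0,0],[0,0,0]],
    [[0,0,0],[0,0,0]]
  ]
}}

```text
time: 24.78
eef_pos: [0.5824, 0.284, 0.1013]
tcp_rot: [-0.105, 0.994, 0.001, 0.021]
contact_force: [-0.0, 0.2, 0.2]
opening: 0.751
finger_force: 0.0
```

Run:
```python
from h import *
lev(-.04,.066); s=readout.get_state(); print(s['contact_force'],s['opening'])
```

```text
t -0.04 d 0.066 goal [0.5809 0.2834 0.0959] shift [-1.4702 -0.531  -5.3494] turn [ 0.0016  0.0031 -0.0003]
[-0.0152  0.2178  0.2103] 0.7511010473145366
```

Request:
{"fn": "step_arm", "kwargs": {
  "increments": [
    [[-1,-0.4,-4],[0,0,0]],
    [[0,0,0],[0,0,0]]
  ]
}}

```text
time: 24.95
eef_pos: [0.5822, 0.284, 0.0986]
tcp_rot: [-0.106, 0.994, 0.001, 0.023]
contact_force: [0.1, -0.3, -0.3]
opening: 0.75
finger_force: 0.0
```

Request:
{"fn": "step_arm", "kwargs": {
  "increments": [
    [[0,0,0],[0,0,0]],
    [[0,0,0],[0,0,0]],
    [[0,0,0],[0,0,0]],
    [[0,0,0],[0,0,0]],
    [[0,0,0],[0,0,0]],
    [[0,0,0],[0,0,0]]
  ],
  "fingers": -1,
  "grip_force": 80
}}

```text
time: 25.45
eef_pos: [0.5818, 0.2827, 0.098]
tcp_rot: [-0.106, 0.994, 0.0, 0.021]
contact_force: [-2.0, -5.5, 4.3]
opening: 0.332
finger_force: 79.1
```

Request:
{"fn": "step_arm", "kwargs": {
  "increments": [
    [[0,0,5],[0,0,0]],
    [[0,0,5],[0,0,0]],
    [[0,0,5],[0,0,0]],
    [[0,0,0],[0,0,0]],
    [[0,0,0],[0,0,0]]
  ]
}}

```text
time: 25.87
eef_pos: [0.5811, 0.2826, 0.1108]
tcp_rot: [-0.106, 0.994, 0.0, 0.021]
contact_force: [3.5, -4.8, -4.7]
opening: 0.336
finger_force: 79.1
```

Run:
```python
from h import *
s=readout.get_state(); print(s['eef_pos'],s['contact_force'],s['opening'])
c=s['eef_pos']; d=np.linalg.norm(c-O); print('d',d)
lev(-.04,d)
for t in(.1,.25,.4,.45): lev(t,d)
```

```text
[0.5811 0.2826 0.1108] [ 3.4648 -4.7703 -4.6973] 0.3361936452936377
d 0.08080703898511933
t -0.04 d 0.08080703898511933 goal [0.5803 0.2833 0.1107] shift [-0.7789  0.6737 -0.0183] turn [ 0.0038  0.0023 -0.0007]
t 0.1 d 0.08080703898511933 goal [0.5914 0.2857 0.1104] shift [10.2692  3.0401 -0.3573] turn [-0.0256  0.1392 -0.001 ]
t 0.25 d 0.08080703898511933 goal [0.603  0.2882 0.1083] shift [21.9295  5.5376 -2.4657] turn [-0.0571  0.2858 -0.0013]
t 0.4 d 0.08080703898511933 goal [0.6143 0.2906 0.1044] shift [33.1507  7.941  -6.3325] turn [-0.0886  0.4325 -0.0016]
t 0.45 d 0.08080703898511933 goal [0.6179 0.2914 0.1028] shift [36.7496  8.7119 -7.9982] turn [-0.0991  0.4814 -0.0017]
```

Request:
{"fn": "step_arm", "kwargs": {
  "increments": [
    [[0,0,2],[0,0,0]],
    [[0,0,0],[0,0,0]],
    [[5,1,0],[-0.0125,0.06,0]],
    [[5,1,-0.2],[-0.0125,0.06,0]],
    [[5,1,-0.5],[-0.0125,0.06,0]],
    [[0,0,0],[0,0,0]]
  ]
}}

```text
time: 26.37
eef_pos: [0.5967, 0.2858, 0.1108]
tcp_rot: [-0.105, 0.992, -0.009, -0.073]
contact_force: [1.8, -4.9, -5.1]
opening: 0.336
finger_force: 79.7
```

Run:
```python
from h import *
s=readout.get_state(); c=s['eef_pos']; v=c-O; print(v, 'd',np.linalg.norm(v),'t',np.arctan2(v@XM,v[2]),s['contact_force'],s['opening'])
lev(.145,.083); lev(.46,.083)
```

```text
[0.0132 0.0018 0.0808] d 0.0819210450628306 t 0.16292169821050745 [ 1.7909 -4.8523 -5.0775] 0.33618123020232665
t 0.145 d 0.083 goal [0.5952 0.2865 0.1121] shift [-1.4777  0.7212  1.299 ] turn [ 0.0024 -0.0008 -0.0002]
t 0.46 d 0.083 goal [0.6195 0.2917 0.1044] shift [22.8259  5.9267 -6.4577] turn [-0.0636  0.3072 -0.0006]
```

Request:
{"fn": "step_arm", "kwargs": {
  "increments": [
    [[4.8,1,-0.4],[-0.0125,0.06,0]],
    [[4.8,1,-0.8],[-0.0125,0.06,0]],
    [[4.7,1,-1.1],[-0.0125,0.06,0]],
    [[4.6,1,-1.4],[-0.0125,0.06,0]],
    [[4.5,1,-1.8],[-0.0125,0.06,0]],
    [[1,0.2,-0.3],[0,0,0]],
    [[0,0,0],[0,0,0]]
  ]
}}

```text
time: 26.95
eef_pos: [0.62, 0.2906, 0.1041]
tcp_rot: [-0.103, 0.969, -0.024, -0.222]
contact_force: [1.3, -6.0, -4.5]
opening: 0.333
finger_force: 79.9
```

Run:
```python
from h import *
s=readout.get_state(); c=s['eef_pos']; v=c-O; print(v, 'd',np.linalg.norm(v),'t',np.arctan2(v@XM,v[2]),s['contact_force'],s['opening'])
lev(.46,.083)
```

```text
[0.0365 0.0066 0.0741] d 0.08282781156896471 t 0.46413437319212875 [ 1.2588 -6.0238 -4.5319] 0.33274193139687236
t 0.46 d 0.083 goal [0.6195 0.2917 0.1044] shift [-0.4766  1.146   0.315 ] turn [-0.0005  0.0099 -0.0013]
```

Request:
{"fn": "step_arm", "kwargs": {
  "increments": [
    [[1.8,0.4,-0.9],[0,0.02,0]],
    [[1.8,0.4,-0.9],[0,0.01,0]],
    [[0,0,0],[0,0,0]],
    [[0,0,0],[0,0,0]]
  ]
}}

```text
time: 27.28
eef_pos: [0.621, 0.2908, 0.1045]
tcp_rot: [-0.104, 0.965, -0.024, -0.239]
contact_force: [-8.1, -7.9, -0.2]
opening: 0.336
finger_force: 80.1
```

Request:
{"fn": "step_arm", "kwargs": {
  "increments": [
    [[-1.5,-0.3,-3.2],[0,0,0]],
    [[-1.5,-0.3,-3.2],[0,0,0]],
    [[-1.5,-0.3,-3.2],[0,0,0]],
    [[-1,-0.3,-2.5],[0,0,0]],
    [[0,0,0],[0,0,0]]
  ]
}}

```text
time: 27.7
eef_pos: [0.6154, 0.2896, 0.0927]
tcp_rot: [-0.104, 0.965, -0.024, -0.239]
contact_force: [-7.8, -8.2, 0.1]
opening: 0.332
finger_force: 80.2
```

Request:
{"fn": "step_arm", "kwargs": {
  "increments": [
    [[0,0,0],[0,0,0]],
    [[0,0,0],[0,0,0]],
    [[0,0,0],[0,0,0]],
    [[0,0,0],[0,0,0]],
    [[0,0,0],[0,0,0]],
    [[0,0,0],[0,0,0]]
  ],
  "fingers": 0.5
}}

```text
time: 28.2
eef_pos: [0.6186, 0.2919, 0.0933]
tcp_rot: [-0.104, 0.966, -0.021, -0.235]
contact_force: [-0.7, -0.5, 0.5]
opening: 0.748
finger_force: 0.0
```

Request:
{"fn": "step_arm", "kwargs": {
  "increments": [
    [[4.3,1,9],[0,0,0]],
    [[8.5,1.8,18],[0,0,0]],
    [[12.7,2.7,27],[0,0,0]],
    [[12.7,2.7,27],[0,0,0]],
    [[5,1,35],[0,0,0]],
    [[0,0,38],[0,0,0]],
    [[0,0,20],[0,0,0]],
    [[0,0,0],[0,0,0]]
  ]
}}

```text
time: 28.87
eef_pos: [0.6641, 0.3014, 0.2761]
tcp_rot: [-0.104, 0.968, -0.02, -0.229]
contact_force: [0.3, 0.3, 0.5]
opening: 0.748
finger_force: 0.0
```

Run:
```python
from h import *
s=readout.get_state(); print(s['eef_pos'],s['contact_force'],s['opening'])
im=cams.read_camera('scene')[:,:,::-1]; im=np.ascontiguousarray(im)
h=cv2.cvtColor(im,cv2.COLOR_BGR2HSV)[225:365,330:430].astype(int); H,S,V=h[...,0],h[...,1],h[...,2]
for nm,m in(('orange',(H>6)&(H<14)&(S>170)&(V>60)),('dark',V<28)):
    n,L,st,ce=cv2.connectedComponentsWithStats(m.astype(np.uint8))
    for i in range(1,n):
        if st[i,4]>15: print(nm,st[i].tolist(),ce[i]+[330,225])
L=lambda d,t:O+d*(np.sin(t)*XM+np.cos(t)*Z)
for t in(.3,.4,.45): print(t,'knob',np.round(proj('scene',L(.126,t)),1),'collar mid',np.round(proj('scene',L(.078,t)),1),'up',np.round(proj('scene',L(.092,t)),1))
blobs('scene','y'); blobs('scene','r')
```

```text
[0.6641 0.3014 0.2761] [0.2899 0.2918 0.5162] 0.7478931570189178
orange [36, 121, 7, 7, 23] [369.3043 349.5652]
dark [18, 0, 23, 28, 346] [357.9624 236.0723]
dark [0, 26, 57, 54, 1030] [354.9699 276.9398]
dark [44, 98, 18, 20, 125] [382.664 331.584]
dark [24, 106, 11, 11, 81] [359.1605 336.1605]
dark [22, 126, 14, 14, 99] [358.5051 357.6364]
0.3 knob [364.8 330. ] collar mid [366.6 341.4] up [366.1 338.2]
0.4 knob [361.2 335.2] collar mid [364.5 344.5] up [363.5 341.9]
0.45 knob [359.4 337.9] collar mid [363.4 346.1] up [362.3 343.8]
scene y [267, 207, 4, 5, 18] [268.7 209. ]
scene y [251, 218, 11, 10, 57] [255.8 222.4]
scene y [262, 242, 8, 14, 60] [265.8 248.5]
scene y [207, 247, 5, 5, 9] [208.9 249.3]
scene r [172, 179, 9, 8, 55] [176.1 182.1]
scene r [268, 234, 11, 11, 60] [273.2 239.1]
scene r [393, 261, 14, 28, 197] [399.7 273.9]
```

```bash
python3 -c "
from h import *
print(sign_off())"
```

```text
the job is handed in; nothing more can be done
None
```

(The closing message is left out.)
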